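# Close a shielded module and show it to the inspection camera

### The job

Three small metal modules stand in a row in the opened amplifier chassis, and the lid of one of them stands proud: press that lid fully home while the module is still in its bay, then lift this module out and hold it up to the inspection camera, with the face that has the two round sockets 12 cm in front of the lens, centred on it, square to it and right way up (the camera looks obliquely downwards, so lean the module back to match). Finish while holding it there, still, in the gripper and touching nothing else; leave the other two modules and the camera as they are.

Things in the scene. Friction and masses are not known exactly. Their poses are not given: they have to be found in the camera images.
- module_centre (a point): Centre of the metal box of the module to close and show, half-way up the box without lid. Bare aluminium, 50 (x) x 56 (y) x 50 (z) mm, loose, in any of the three bays. x points out of the face with two round sockets (13 mm either side of its middle, 6 mm long), in the bay roughly away from the robot; z up to the lid; y across the two plain sides, 56 mm apart, free to grip.
- module_face (a point): Middle of this module's socket face: 25 mm along x from the centre. Same axes as the centre.
- lid_top (a point): Middle of the top of this module's steel lid (50 x 56 mm, 4.5 mm thick, same outline as the box); axes as the module. Proud, it leaves a dark gap of 6.5 to 8.5 mm above the box; fully home, its top is 55 mm above the underside of the box, as on the other two modules.
- module_lid (a joint): How far this lid has been pressed in, m: starts between 0 and 0.002, fully home at 0.008. It is a friction fit: it takes about 7 N of downward push to move, 10 to 20 N brings it home, and it stays where it is left. It does not come off.
- module: The same module with lid, 200 to 330 g; origin at the centre of its underside, axes as above. In its bay the underside is 20 mm above the table, between two lips 8 mm high, 3 mm clear of its front and back (x) faces; its plain sides (y) have no lips.
- neighbour_a_centre (a point): Centre of the box of one of the other two modules, same shape, size and axes, its lid already home; loose in its bay. Leave it alone.
- neighbour_b_centre (a point): Centre of the box of the other of those two modules; leave it alone.
- chassis: Opened amplifier, fixed: copper pan 170 (x) x 500 (y) mm on wood. Origin at table level under its centre, z up, x away from the robot at yaw 0. Floor 20 mm above the table, rim 32 mm. Bays at x = 0, y = -120, 0, 120 mm. Capacitors between the bays, near x = -55 and 55 mm, reach 48 mm above the table; transformer and heat sink at the ends, from |y| = 210 mm outwards, 75 mm.
- camera_stand: Stand of the inspection camera, fixed; origin at table level below the lens (the lens is within 12 mm of straight above it), x pointing from there to the foot of the column. Foot plate 110 (x) x 150 mm, centred 125 mm along x, with a column 400 mm high on it; the camera head, 62 mm wide with its fork, is held towards the origin, 340 mm up.
- lens (a point): Centre of the front of the inspection camera's lens (40 mm across). The camera looks along -x of this frame, towards the robot and 17 to 32 degrees downwards; y is level; z is the picture's up. A module shown rightly has its axes parallel to these and its socket face at x = -120 mm, y = 0, z = 0 of this frame.
Things that resemble listed ones, but are neither listed nor needed, are in the scene too. What is shaped like the module but red is not meant.

How it is judged:
By the outcome, as a careful person would: the job done as asked, in the order asked, and still so for the second after the job is handed in, while the arm keeps its last pose, push and grip.
It also fails if it takes over 43 s, if anything falls off the work surface, if the arm or the gripper's body presses on something with over 40 N, if the wrist force passes 120 N, or if a joint passes its speed limit or range.

### The arm

A 6-joint arm with a two-finger parallel gripper is mounted at the origin on the work surface. World frame = base frame: x ahead of the robot, y to its left, z up, the work surface at z = 0. Lengths are in m, angles in rad, forces in N, time in s.
With the tool pointing down it reaches from about 0.325 to 0.9 m from the base axis. Payload 6.1 kg.
Tool frame: the origin (TCP) lies on the centre line of the jaws, within the pads' length; the fingertips stand 14 mm ahead of it and the grasp point (between the pads) lies 5 mm behind it; z points along the fingers, y is the direction in which the jaws open and shut (so a half turn about z gives the same grasp; the last joint's range is limited). The gripper opens to 85 mm and grips with 20 to 120 N. Pads are 22 mm wide; open, the fingers measure 114 mm over their backs; the gripper's body (76 mm by 85 mm) begins 54 mm behind the grasp point. The pads swing forward as they close: fully open they stand 13 mm farther back than shut.
Start: joints at [-1.231, 0.22, 1.526, -0, 1.395, -0.126], TCP at [0.281, -0.558, 0.21] pointing down, gripper open.
Joint ranges: [-2.98, 2.98], [-0.91, 2.08], [0.09, 2.57], [-1.24, 4.39], [0.2, 2.65], [-2.68, 2.68]. Speed limits (rad/s): [2.57, 2.57, 3.01, 3.14, 3.14, 3.14].

### API

Orientations are given as a unit quaternion [w, x, y, z].
In Python, from rig import robot, read_camera gives the robot as it stands. The module is installed in compiled form; this text tells all that it offers.
- The arm moves only by the tool drive_tool, never from a script. Its argument "moves" is a list of rows, each an object with "delta_rot": the turn, a rotation vector about the world's x, y, z in rad, a list of three; "translation": the shift along the world's x, y, z in cm, a list of three; "fingers": the opening in per cent of the stroke, from 0 (shut) to 100 (fully open). A call has 1 to 8 rows; each row is the pose to reach, as a shift and turn from the pose commanded when the call began; what a row does not reach only later rows make up. A row lasts 1/12 s, in which the tool goes at most 41.7 mm and 7.16 degrees, less where a joint would pass 70% of its speed; a pose out of reach is approached as far as the arm can. A call with a gripper value outside its range is refused whole. The fingers move at their own pace and stop on an object; "squeeze" is the grip in N (left out, the last holds). Time passes only in rows, so rows that repeat a pose let the fingers close. It gives the time, the measured TCP pose, the force and the opening at its end, in the units of the state.
- robot.get_obs(): the state, without advancing time (a new reading comes with each control period).
- read_camera(name): name is "scene" or "top" or "wrist"; returns a dict with "frame" (420x560x3 uint8, blue, green, red), "K" (3x3 intrinsics, pixels), "R" (3x3) and "t" (3): a world point X has camera coordinates R X + t; the wrist camera has in their place "hand_eye" (4x4, takes a point from camera to tool coordinates, whose origin is the TCP and whose axes are the flange's). Camera axes: x right, y down, z forward; pixel columns grow to the right and rows downward; lengths in m; the calibration is good to about 2 mm. The wrist camera is an equidistant fisheye: a pixel r from the principal point sees the ray r / f radians off the axis. A picture is of the moment at which its call begins: read the wrist's pose just before it. There is no depth.
- robot.close_job(): hands the job in, once; it reports no verdict.
The state is a dict: "time": time; "joint_positions": joint angles; "joint_velocities": joint speeds; "tau": joint torques, N m; "tool_pos": TCP position; "tcp_rot": TCP orientation; "ft_force": force on the tool from outside, world axes, zero at the start; "ft_torque": the same for the moment, N m; "width": finger opening in m.
Only numpy, scipy, OpenCV 4.12 (cv2) and the standard library are available. Lean on these libraries where they do the work, as an engineer would, in place of code of your own. Each camera call takes 0.05 s, during which the arm holds its last target.

## Working session

There is one attempt and no reset: what is moved stays moved. The work goes in short steps, Python scripts to look and compute and a tool call to move; the robot and the scene stay as the last step left them, time stands still between calls to the robot, and variables do not carry over. Pictures are saved under pics/ and viewed, and the job is handed in when it is done.

Besides the shell and the picture viewer there is one more tool, called after "Emit:" by a JSON object that holds its "api" and its "payload". drive_tool: Moves the arm, as the interface text tells. Its arguments: {"type":"object","properties":{"moves":{"type":"array","items":{"type":"object","properties":{"delta_rot":{"type":"array","items":{"type":"number"}},"translation":{"type":"array","items":{"type":"number"}},"fingers":{"type":"number"}}}},"squeeze":{"type":"number"}},"required":["moves"]}

```bash
mkdir -p pics; ls; cat > h.py <<'E'
import numpy as np, cv2
from rig import robot, read_camera
E
python3 - <<'E'
from h import *
o=robot.get_obs()
for k,v in o.items(): print(k,np.round(v,4))
for n in ["scene","top","wrist"]:
    c=read_camera(n); cv2.imwrite(f"pics/{n}0.png",c["frame"])
    np.savez(f"{n}0.npz",**c)
    for k in c:
        if k!="frame": print(n,k,np.round(c[k],4).tolist())
E
```

```text
pics
time 0.0
joint_positions [-1.2311  0.2212  1.5276 -0.      1.3947 -0.1261]
joint_velocities [ 0.0005  0.0006 -0.0001 -0.0011 -0.0006  0.0009]
tau [-3.00000e-04 -4.96893e+01 -3.89400e+01 -2.00000e-04  1.13000e-02
 -0.00000e+00]
tool_pos [ 0.2805 -0.5578  0.2085]
tcp_rot [-1.000e-03  9.730e-01  2.308e-01 -1.000e-04]
ft_force [ 0.8304 -0.0767 -0.5047]
ft_torque [-0.0268  0.0244  0.0113]
width 0.0854
scene K [[464.905, 0.0, 279.9587], [0.0, 464.905, 211.2241], [0.0, 0.0, 1.0]]
scene R [[-0.1086, 0.9939, -0.0166], [0.8236, 0.0806, -0.5613], [-0.5566, -0.0746, -0.8274]]
scene t [0.0337, -0.3893, 1.3051]
top K [[539.1648, 0.0, 277.2337], [0.0, 539.1648, 202.4144], [0.0, 0.0, 1.0]]
top R [[0.0131, -0.9998, 0.0115], [-0.9804, -0.0151, -0.1963], [0.1965, -0.0087, -0.9805]]
top t [-0.0078, 0.6199, 1.096]
wrist K [[325.1923, 0.0, 274.7343], [0.0, 325.1923, 209.6935], [0.0, 0.0, 1.0]]
wrist hand_eye [[-0.0007, -0.9635, -0.2677, 0.0675], [1.0, -0.0006, -0.0005, 0.0007], [0.0003, -0.2677, 0.9635, -0.1643], [0.0, 0.0, 0.0, 1.0]]
```

View pics/scene0.png

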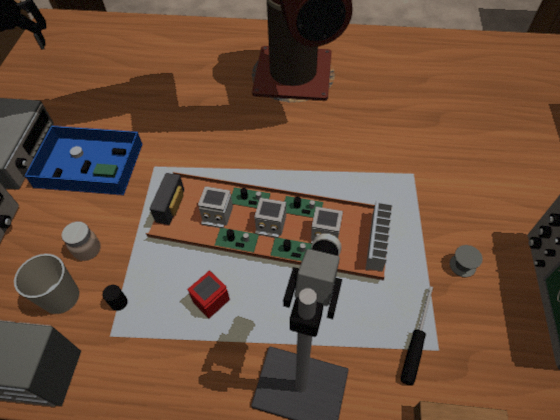

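View pics/top0.png

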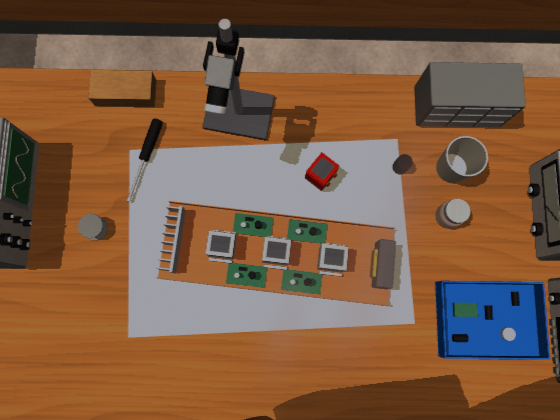

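View pics/wrist0.png

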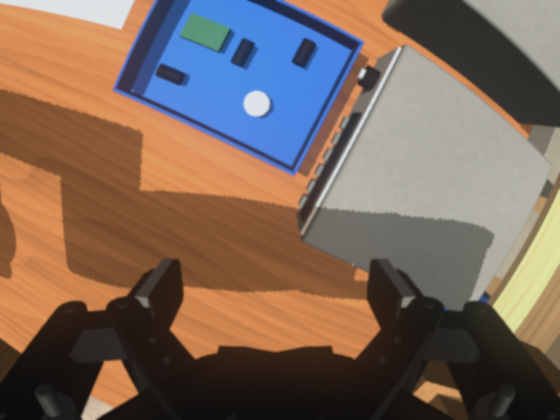

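The scene view, taken from the far side looking towards the robot, shows the modules at about (214,205), (269,215) and (326,222). In the top view they are at (221,245), (276,251) and (334,258). The red decoy sits on the mat. The camera stand's head is at (220,85) in the top view. I'll zoom in next.

```bash
python3 - <<'E'
import cv2,numpy as np
s=cv2.imread("pics/scene0.png");t=cv2.imread("pics/top0.png")
a=cv2.resize(s[170:270,180:360],None,fx=4.4,fy=4.4,interpolation=cv2.INTER_CUBIC)
cv2.imwrite("pics/s_mod.png",a)
cv2.imwrite("pics/t_mod.png",cv2.resize(t[215:285,190:370],None,fx=4.4,fy=4.4,interpolation=cv2.INTER_CUBIC))
cv2.imwrite("pics/t_cam.png",cv2.resize(t[10:150,180:290],None,fx=4.2,fy=4.2,interpolation=cv2.INTER_CUBIC))
cv2.imwrite("pics/s_cam.png",cv2.resize(s[220:420,240:360],None,fx=3,fy=3,interpolation=cv2.INTER_CUBIC))
E
```

```text
(no output)
```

View pics/s_mod.png

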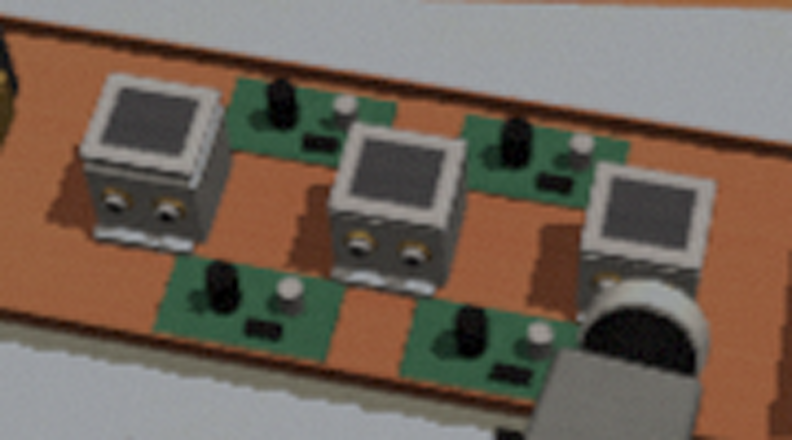

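View pics/t_mod.png

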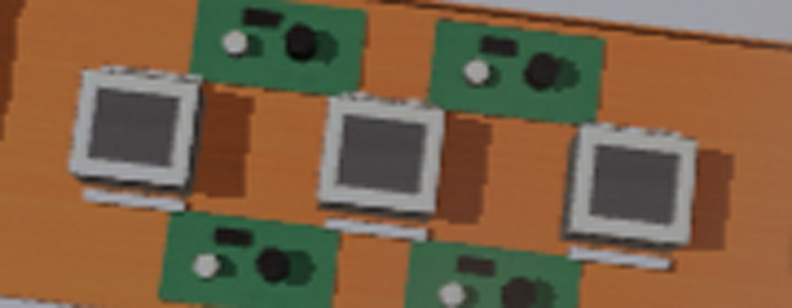

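View pics/t_cam.png

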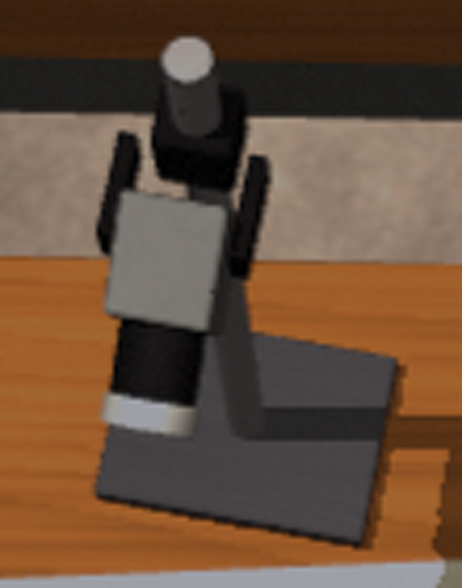

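View pics/s_cam.png

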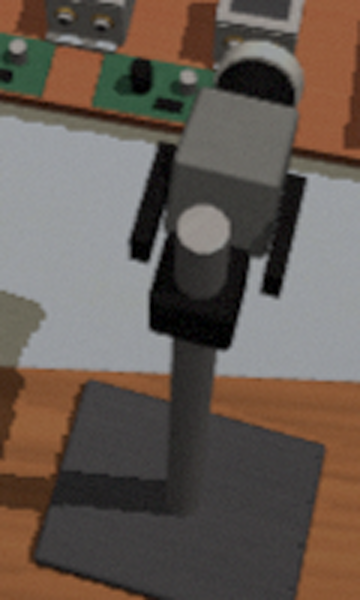

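```bash
cat >> h.py <<'E'
def cam(n,i=0):
    d=np.load(f"{n}{i}.npz"); return d
def ray(d,px):
    K,R,t=d["K"],d["R"],d["t"]
    v=R.T@np.linalg.solve(K,[px[0],px[1],1.]); return -R.T@t, v/np.linalg.norm(v)
def tri(rs):
    A=np.zeros((3,3));b=np.zeros(3)
    for c,v in rs:
        P=np.eye(3)-np.outer(v,v);A+=P;b+=P@c
    X=np.linalg.solve(A,b)
    return X,[np.linalg.norm((np.eye(3)-np.outer(v,v))@(X-c)) for c,v in rs]
def plane(d,px,z):
    c,v=ray(d,px); return c+v*(z-c[2])/v[2]
def proj(d,X):
    p=d["K"]@(d["R"]@np.asarray(X)+d["t"]); return p[:2]/p[2]
def dark(img,win,up=4,thr=95):
    x0,y0,x1,y1=win
    g=cv2.cvtColor(img[y0:y1,x0:x1],cv2.COLOR_BGR2GRAY)
    hsv=cv2.cvtColor(img[y0:y1,x0:x1],cv2.COLOR_BGR2HSV)
    return g,hsv
E
python3 - <<'E'
from h import *
P={}
for n,wins in {"scene":[(198,182,236,222),(254,196,290,232),(312,205,346,236)],"top":[(318,240,352,278),(260,233,296,270),(204,228,240,264)]}.items():
    d=cam(n); im=d["frame"]
    for i,(x0,y0,x1,y1) in enumerate(wins):
        c=cv2.resize(im[y0:y1,x0:x1],None,fx=8,fy=8,interpolation=cv2.INTER_CUBIC)
        hsv=cv2.cvtColor(c,cv2.COLOR_BGR2HSV)
        m=((hsv[...,2]<110)&(hsv[...,1]<60)).astype(np.uint8)*255
        m=cv2.morphologyEx(m,cv2.MORPH_OPEN,np.ones((25,25)))
        cs,_=cv2.findContours(m,cv2.RETR_EXTERNAL,cv2.CHAIN_APPROX_NONE)
        out=[]
        for k in cs:
            mo=cv2.moments(k); a=mo["m00"]
            if a<3000: continue
            ce=(mo["m10"]/a,mo["m01"]/a); r=cv2.minAreaRect(k)
            out.append((round(a/64,1),np.round([(ce[0]+.5)/8-.5+x0,(ce[1]+.5)/8-.5+y0],2).tolist(),np.round(r[1],0)/8,round(r[2],1)))
        print(n,i,out)
E
```

```text
scene 0 [(394.1, [216.35, 213.14], array([21.125, 33.5  ]), 79.2), (245.4, [213.62, 197.24], array([19.875, 13.875]), 9.5)]
scene 1 [(287.2, [269.14, 225.3], array([14.125, 27.75 ]), 90.0), (257.2, [269.9, 208.94], array([19.875, 14.125]), 9.5)]
scene 2 [(128.1, [324.26, 231.02], array([ 9.   , 26.375]), 90.0), (272.0, [327.03, 218.06], array([20.   , 14.375]), 9.8)]
top 0 [(302.1, [333.66, 256.47], array([19.375, 16.5  ]), 6.4)]
top 1 [(296.1, [276.16, 249.6], array([19.125, 16.25 ]), 6.3)]
top 2 [(295.2, [219.89, 243.47], array([19.25, 16.25]), 6.3)]
```

```bash
python3 - <<'E'
from h import *
s,t=cam("scene"),cam("top")
S=[[213.62,197.24],[269.9,208.94],[327.03,218.06]];T=[[333.66,256.47],[276.16,249.6],[219.89,243.47]]
for a,b in zip(S,T):
    X,r=tri([ray(s,a),ray(t,b)]); print(np.round(X,4),np.round(r,4), plane(s,a,.075).round(4),plane(t,b,.075).round(4),plane(t,b,.082).round(4))
E
```

```text
[ 0.5036 -0.1168  0.0805] [0.0004 0.0004] [ 0.4997 -0.1178  0.075 ] [ 0.5042 -0.1178  0.075 ] [ 0.5035 -0.117   0.082 ]
[0.5169 0.0025 0.0737] [0.0005 0.0005] [0.5178 0.0032 0.075 ] [0.5169 0.0021 0.075 ] [0.5161 0.0022 0.082 ]
[0.5281 0.1203 0.0739] [0.0005 0.0005] [0.5287 0.1208 0.075 ] [0.528  0.1197 0.075 ] [0.5271 0.119  0.082 ]
```

```bash
python3 - <<'E'
from h import *
s,t=cam("scene"),cam("top")
print("scene cam at",-s["R"].T@s["t"],"top",-t["R"].T@t["t"])
X,r=tri([ray(s,[327.3,247]),ray(t,[215.5,107.5])]);print(X,r)
# foot plate corners
S=[(90,380),(325,447),(37,560),(297,600)];S=[(a/3+240,b/3+220) for a,b in S]
T=[(97,495),(362,545),(400,360),(255,332)];T=[(a/4.2+180,b/4.2+10) for a,b in T]
for p in S: print("S",plane(s,p,.012).round(3))
for p in T: print("T",plane(t,p,.012).round(3))
E
```

```text
scene cam at [1.05071447 0.09526476 0.86186666] top [0.39247947 0.01111193 1.1963793 ]
[0.73457819 0.11396932 0.31460463] [np.float64(0.0018942153221375327), np.float64(0.0018942153221375437)]
S [0.781 0.033 0.012]
S [0.807 0.178 0.012]
S [0.888 0.015 0.012]
S [0.893 0.164 0.012]
T [0.802 0.173 0.012]
T [0.776 0.028 0.012]
T [0.884 0.009 0.012]
T [0.899 0.089 0.012]
```

The dark gap and the triangulated lid height (0.0805 m against about 0.074 m on the others) mark the module at (0.504, -0.117). The lens is near (0.735, 0.114, 0.315). I'll survey the lens with the wrist camera first.

```bash
cat >> h.py <<'E'
from scipy.spatial.transform import Rotation as Rot
def tgtR(psi,tau,side=-1):
    c,s,C,S=np.cos(psi),np.sin(psi),np.cos(tau),np.sin(tau)
    z=np.array([c*S,s*S,-C]); x=side*np.array([c*C,s*C,S]); y=np.cross(z,x)
    return np.stack([x,y,z],1)
def pose(o=None):
    o=o or robot.get_obs(); q=o["tcp_rot"]
    return Rot.from_quat([q[1],q[2],q[3],q[0]]).as_matrix(), np.array(o["tool_pos"])
def delta(Rt,pt):
    R,p=pose(); rv=Rot.from_matrix(Rt@R.T).as_rotvec()
    print("cm",((np.array(pt)-p)*100).round(2).tolist(),"rot",rv.round(4).tolist(),"deg",round(np.degrees(np.linalg.norm(rv)),1))
def wshot(name):
    o=robot.get_obs(); R,p=pose(o); c=read_camera("wrist")
    T=np.eye(4);T[:3,:3]=R;T[:3,3]=p
    np.savez(f"w_{name}.npz",frame=c["frame"],K=c["K"],T=T@c["hand_eye"]); cv2.imwrite(f"pics/w_{name}.png",c["frame"])
    print("t",o["time"],"F",np.round(o["ft_force"],1),"p",p.round(4))
def wray(d,px):
    K=d["K"]; u=(px[0]-K[0,2])/K[0,0];v=(px[1]-K[1,2])/K[1,1];r=np.hypot(u,v)+1e-12
    c=np.array([u/r*np.sin(r),v/r*np.sin(r),np.cos(r)]); return d["T"][:3,3].copy(), d["T"][:3,:3]@c
def wproj(d,X):
    T=d["T"];c=T[:3,:3].T@(np.asarray(X)-T[:3,3]);r=np.arctan2(np.hypot(c[0],c[1]),c[2]);h=np.hypot(c[0],c[1])
    K=d["K"];return np.array([K[0,2]+K[0,0]*r*c[0]/h,K[1,2]+K[1,1]*r*c[1]/h])
E
python3 - <<'E'
from h import *
delta(tgtR(-.15,np.radians(58)),[.5,.13,.33])
delta(tgtR(-.15,0),[.45,.0,.35])
E
```

```text
cm [21.95, 68.79, 12.13] rot [-1.2937, -0.2078, 2.2525] deg 149.3
cm [16.95, 55.79, 14.13] rot [0.0, -0.0021, 2.5258] deg 144.7
```

Emit:
{"api": "drive_tool", "payload": {"moves": [{"translation":[1,3,3],"delta_rot":[0,0,0.12],"fingers":0},{"translation":[2,6.5,5],"delta_rot":[0,0,0.24],"fingers":0},{"translation":[3,10,7],"delta_rot":[0,0,0.36],"fingers":0},{"translation":[4.5,13.5,9],"delta_rot":[0,0,0.48],"fingers":0},{"translation":[6,17,11],"delta_rot":[0,0,0.6],"fingers":0},{"translation":[7.5,20.5,12],"delta_rot":[0,0,0.72],"fingers":0},{"translation":[9,24,13],"delta_rot":[0,0,0.84],"fingers":0},{"translation":[10,27.5,14],"delta_rot":[0,0,0.96],"fingers":0}]}}

```text
time: 0.82
tool_pos: [0.3814, -0.2814, 0.3503]
tcp_rot: [0.0, 0.754, 0.656, 0.0]
ft_force: [1.4, -0.1, 0.2]
width: 0.0001
```

```bash
python3 - <<'E'
from h import *
delta(tgtR(-.15,np.radians(58)),[.5,.13,.33])
delta(tgtR(-.1,0),[.49,-.1,.30])
E
```

```text
cm [11.86, 41.14, -2.03] rot [-0.8934, -0.6653, 1.4127] deg 103.1
cm [10.86, 18.14, -5.03] rot [-0.0006, 0.0007, 1.6097] deg 92.2
```

Emit:
{"api": "drive_tool", "payload": {"moves": [{"translation":[2,3,0],"delta_rot":[0,0,0.12],"fingers":0},{"translation":[4,6,0],"delta_rot":[0,0,0.24],"fingers":0},{"translation":[6,9,0],"delta_rot":[0,0,0.36],"fingers":0},{"translation":[8,12,-1],"delta_rot":[0,0,0.48],"fingers":0},{"translation":[9,14,-2],"delta_rot":[0,0,0.6],"fingers":0},{"translation":[10,16,-3],"delta_rot":[0,0,0.72],"fingers":0},{"translation":[10.5,17,-4],"delta_rot":[0,0,0.84],"fingers":0},{"translation":[10.8,17.5,-5],"delta_rot":[0,0,0.96],"fingers":0}]}}

```text
time: 1.48
tool_pos: [0.4891, -0.1064, 0.2988]
tcp_rot: [-0.0, 0.365, 0.931, 0.0]
ft_force: [0.0, -0.1, 0.1]
width: -0.0002
```

Emit:
{"api": "drive_tool", "payload": {"moves": [{"translation":[0,0,-1],"delta_rot":[0,0,0.12],"fingers":0},{"translation":[0,0,-2],"delta_rot":[0,0,0.24],"fingers":0},{"translation":[0,0,-3],"delta_rot":[0,0,0.36],"fingers":0},{"translation":[0,0,-4],"delta_rot":[0,0,0.48],"fingers":0},{"translation":[0,0,-5],"delta_rot":[0,0,0.6],"fingers":0},{"translation":[0,0,-5],"delta_rot":[0,0,0.65],"fingers":0},{"translation":[0,0,-5],"delta_rot":[0,0,0.65],"fingers":0}]}}

```text
time: 2.07
tool_pos: [0.488, -0.1081, 0.2484]
tcp_rot: [-0.001, 0.052, 0.999, 0.0]
ft_force: [-0.1, -0.1, -0.2]
width: -0.0001
```

```bash
python3 - <<'E'
from h import *
wshot("m1")
R,p=pose(); print(R.round(3).tolist())
c=robot.get_obs(); print(np.round(c["joint_positions"],2), c["ft_force"])
E
```

```text
t 2.0667 F [-0.1 -0.1 -0.2] p [ 0.488  -0.1081  0.2484]
[[-0.994, 0.107, -0.001], [0.107, 0.994, 0.0], [0.001, 0.0, -1.0]]
[-0.38 -0.11  1.79 -0.    1.46 -1.84] [-0.22418369  0.07705273 -0.74321075]
```

View pics/w_m1.png

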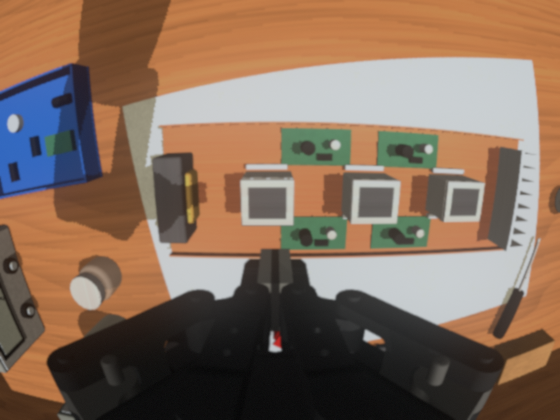

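The wrist view shows our module's lid at about (267,201). The neighbours are at (375,201) and (463,201).

```bash
cat >> h.py <<'E'
def label(im,win,getray,z,vmax=110):
    x0,y0,x1,y1=win
    c=cv2.resize(im[y0:y1,x0:x1],None,fx=8,fy=8,interpolation=cv2.INTER_CUBIC)
    hsv=cv2.cvtColor(c,cv2.COLOR_BGR2HSV)
    m=((hsv[...,2]<vmax)&(hsv[...,1]<70)).astype(np.uint8)*255
    m=cv2.morphologyEx(m,cv2.MORPH_OPEN,np.ones((25,25)))
    cs,_=cv2.findContours(m,cv2.RETR_EXTERNAL,cv2.CHAIN_APPROX_NONE)
    k=max(cs,key=cv2.contourArea)
    pts=[]
    for q in k[:,0,:]:
        px=((q[0]+.5)/8-.5+x0,(q[1]+.5)/8-.5+y0); o,v=getray(px); pts.append((o+v*(z-o[2])/v[2])[:2])
    pts=(np.array(pts)*10000).astype(np.float32)
    M=cv2.moments(pts.reshape(-1,1,2)); r=cv2.minAreaRect(pts)
    mo=cv2.moments(k); cpx=[(mo["m10"]/mo["m00"]+.5)/8-.5+x0,(mo["m01"]/mo["m00"]+.5)/8-.5+y0]
    return np.array([M["m10"],M["m01"]])/M["m00"]/1e4, np.array(r[1])/1e4, r[2], cpx
E
python3 - <<'E'
from h import *
d=np.load("w_m1.npz"); s,t=cam("scene"),cam("top")
W=[(238,172,298,228),(350,176,402,224),(436,174,486,224)]
S=[[213.62,197.24],[269.9,208.94],[327.03,218.06]];T=[[333.66,256.47],[276.16,249.6],[219.89,243.47]]
for i,w in enumerate(W):
    z=.0815 if i==0 else .075
    ce,wh,a,px=label(d["frame"],w,lambda p:wray(d,p),z); print(ce.round(4),wh.round(4),round(a,1),np.round(px,1))
    print("  2view",tri([ray(s,S[i]),ray(t,T[i])])[0].round(4)," 3view",tri([ray(s,S[i]),ray(t,T[i]),wray(d,px)])[0].round(4))
for i,w in enumerate([(318,240,352,278),(260,233,296,270),(204,228,240,264)]):
    print("top",[np.round(x,4) for x in label(t["frame"],w,lambda p:ray(t,p),.0815 if i==0 else .075)[:3]])
E
```

```text
[ 0.5041 -0.1186] [0.0367 0.0304] 84.0 [267.  202.9]
  2view [ 0.5036 -0.1168  0.0805]  3view [ 0.5038 -0.1174  0.0805]
[0.5169 0.0006] [0.0372 0.0312] 83.8 [375.3 202. ]
  2view [0.5169 0.0025 0.0737]  3view [0.517 0.002 0.073]
[0.5283 0.1184] [0.0367 0.0304] 83.8 [464.1 201.8]
  2view [0.5281 0.1203 0.0739]  3view [0.5282 0.12   0.0732]
top [array([ 0.5037, -0.1171]), array([0.0397, 0.0343]), np.float64(84.4066)]
top [array([0.5169, 0.0021]), array([0.0397, 0.034 ]), np.float64(84.4588)]
top [array([0.5281, 0.1197]), array([0.0398, 0.0341]), np.float64(84.4588)]
```

Emit:
{"api": "drive_tool", "payload": {"moves": [{"translation":[1.0,-0.6,-3.5],"delta_rot":[0,0,0],"fingers":0},{"translation":[1.6,-1.0,-7],"delta_rot":[0,0,0],"fingers":0},{"translation":[1.6,-1.0,-10.5],"delta_rot":[0,0,0],"fingers":0},{"translation":[1.6,-1.0,-13],"delta_rot":[0,0,0],"fingers":0},{"translation":[1.6,-1.0,-14.2],"delta_rot":[0,0,0],"fingers":0},{"translation":[1.6,-1.0,-14.2],"delta_rot":[0,0,0],"fingers":0}]}}

```text
time: 2.62
tool_pos: [0.5026, -0.1176, 0.1047]
tcp_rot: [-0.003, 0.054, 0.999, 0.001]
ft_force: [0.4, -0.4, 0.3]
width: -0.0001
```

```bash
python3 - <<'E'
from h import *
wshot("m2")
E
```

```text
t 2.6167 F [ 0.4 -0.4  0.3] p [ 0.5026 -0.1176  0.1047]
```

View pics/w_m2.png

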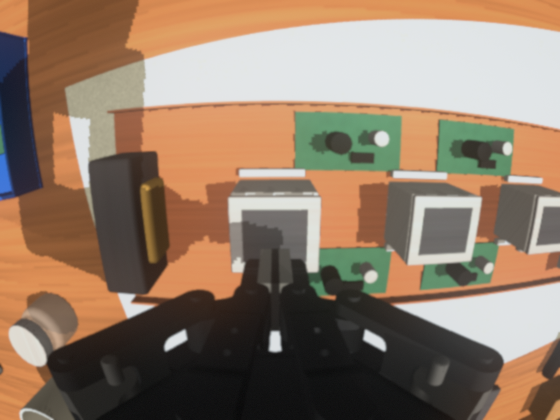

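The closed tips are at (275,260), above the lid's middle. Now I'll press.

Emit:
{"api": "drive_tool", "payload": {"moves": [{"translation":[0,0,-0.4],"delta_rot":[0,0,0],"fingers":0},{"translation":[0,0,-0.7],"delta_rot":[0,0,0],"fingers":0},{"translation":[0,0,-0.9],"delta_rot":[0,0,0],"fingers":0},{"translation":[0,0,-1.0],"delta_rot":[0,0,0],"fingers":0}]}}

```text
time: 3.0
tool_pos: [0.5054, -0.1187, 0.0986]
tcp_rot: [0.001, 0.053, 0.999, -0.0]
ft_force: [-0.3, -0.4, 0.4]
width: -0.0003
```

Emit:
{"api": "drive_tool", "payload": {"moves": [{"translation":[0,0,-0.1],"delta_rot":[0,0,0],"fingers":0},{"translation":[0,0,-0.2],"delta_rot":[0,0,0],"fingers":0},{"translation":[0,0,-0.3],"delta_rot":[0,0,0],"fingers":0},{"translation":[0,0,-0.3],"delta_rot":[0,0,0],"fingers":0}]}}

```text
time: 3.33
tool_pos: [0.5046, -0.1184, 0.0945]
tcp_rot: [-0.0, 0.053, 0.999, 0.0]
ft_force: [-0.7, -1.5, 0.1]
width: -0.0003
```

Emit:
{"api": "drive_tool", "payload": {"moves": [{"translation":[0,0,-0.1],"delta_rot":[0,0,0],"fingers":0},{"translation":[0,0,-0.2],"delta_rot":[0,0,0],"fingers":0},{"translation":[0,0,-0.2],"delta_rot":[0,0,0],"fingers":0}]}}

```text
time: 3.58
tool_pos: [0.5045, -0.1183, 0.0923]
tcp_rot: [-0.0, 0.053, 0.999, 0.0]
ft_force: [-0.4, -0.2, 0.7]
width: 0.0001
```

Emit:
{"api": "drive_tool", "payload": {"moves": [{"translation":[0,0,-0.1],"delta_rot":[0,0,0],"fingers":0},{"translation":[0,0,-0.2],"delta_rot":[0,0,0],"fingers":0},{"translation":[0,0,-0.2],"delta_rot":[0,0,0],"fingers":0}]}}

```text
time: 3.83
tool_pos: [0.5045, -0.1183, 0.0903]
tcp_rot: [-0.0, 0.053, 0.999, 0.0]
ft_force: [0.2, 0.4, -0.0]
width: -0.0
```

```bash
python3 - <<'E'
from h import *
wshot("m3")
c=read_camera("scene"); np.savez("scene1.npz",**c)
cv2.imwrite("pics/s1.png",cv2.resize(c["frame"][150:270,170:350],None,fx=4.4,fy=4.4,interpolation=cv2.INTER_CUBIC))
a=cv2.imread("pics/w_m3.png")[150:340,180:400]; cv2.imwrite("pics/w_m3c.png",cv2.resize(a,None,fx=3,fy=3,interpolation=cv2.INTER_CUBIC))
E
```

```text
t 3.8333 F [ 0.2  0.4 -0. ] p [ 0.5045 -0.1183  0.0903]
```

View pics/s1.png

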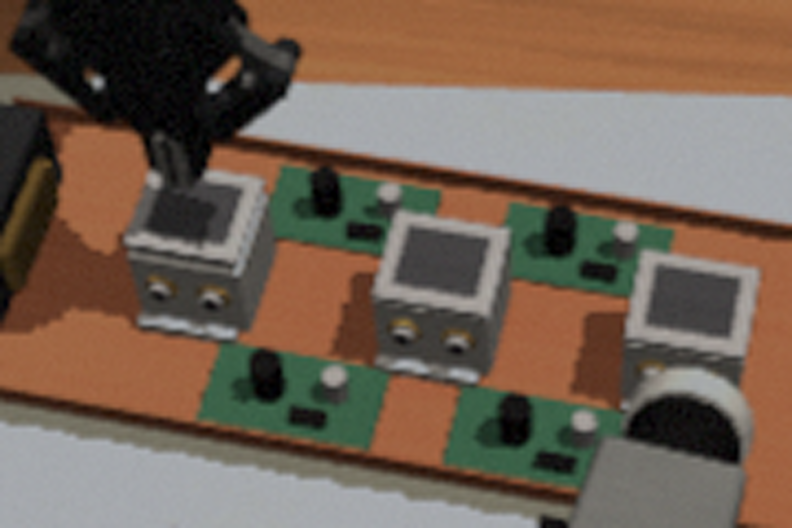

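View pics/w_m3c.png

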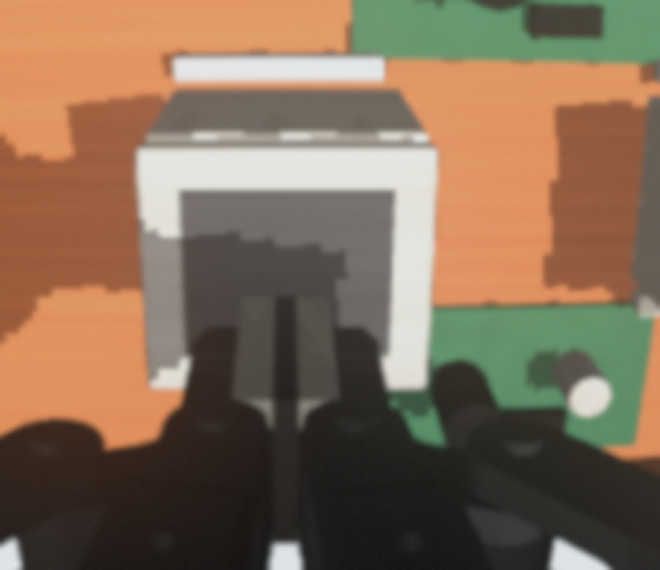

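```bash
python3 - <<'E'
from h import *
d=np.load("w_m3.npz");s=cam("scene",1); R,p=pose()
for a in (0,.005,.01,.014,.02): print(a,wproj(d,p+R[:,2]*a).round(1),proj(s,p+R[:,2]*a).round(1))
for off in (-.011,.011): print(wproj(d,p+R[:,2]*.014+R[:,0]*off).round(1),proj(s,p+R[:,2]*.014+R[:,0]*off).round(1))
print(((np.array([180,185])/4.4)+[170,150]))
print(wproj(d,[.504,-.118,.082]),proj(s,[.504,-.118,.082]))
q=[277,248.5]
print([plane(s,x,.082) for x in [(213,193)]])
E
```

```text
0 [276.1 249.1] [211.9 194.7]
0.005 [276.1 245.7] [212.2 196.1]
0.01 [276.  242.4] [212.6 197.6]
0.014 [276.  239.9] [212.8 198.7]
0.02 [276.  236.4] [213.2 200.4]
[276.  257.1] [211.3 202.9]
[276.  222.1] [214.3 194.5]
[210.90909091 192.04545455]
[276.60545649 242.2648823 ] [212.69388296 196.91212658]
[array([ 0.49399106, -0.11927489,  0.082     ])]
```

```bash
python3 - <<'E'
from h import *
s=cam("scene",1); cv2.imwrite("pics/s1z.png",cv2.resize(s["frame"][160:230,180:250],None,fx=8,fy=8,interpolation=cv2.INTER_CUBIC))
d=np.load("w_m3.npz"); cv2.imwrite("pics/w3z.png",cv2.resize(d["frame"][190:300,220:330],None,fx=5,fy=5,interpolation=cv2.INTER_CUBIC))
# epipolar: project points along scene ray of tip into wrist
c,v=ray(s,[213,192])
for z in (.08,.09,.1,.11,.12,.13): X=c+v*(z-c[2])/v[2]; print(z,X.round(4),wproj(d,X).round(1))
E
```

```text
0.08 [ 0.49   -0.1203  0.08  ] [269.9 218.3]
0.09 [ 0.4972 -0.1176  0.09  ] [276.2 235.9]
0.1 [ 0.5043 -0.1148  0.1   ] [283.  254.9]
0.11 [ 0.5115 -0.112   0.11  ] [290.4 275.4]
0.12 [ 0.5187 -0.1093  0.12  ] [298.4 297.3]
0.13 [ 0.5259 -0.1065  0.13  ] [306.9 320.6]
```

View pics/s1z.png

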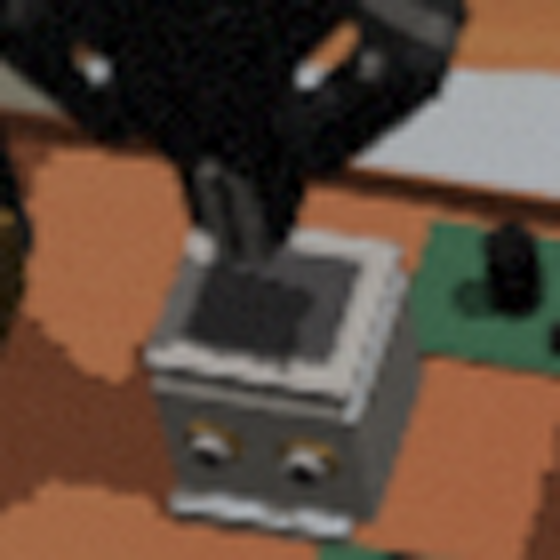

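View pics/w3z.png

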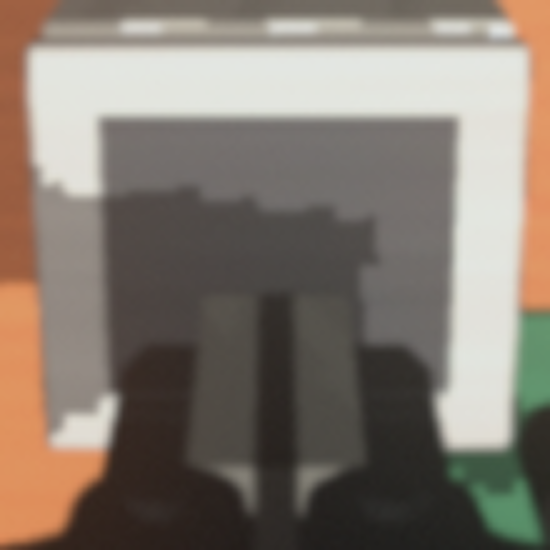

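No contact yet. Both views put the tips higher than the nominal 14 mm ahead of the TCP, so I'll continue down in small force-checked steps.

Emit:
{"api": "drive_tool", "payload": {"moves": [{"translation":[0,0,-0.2],"delta_rot":[0,0,0],"fingers":0},{"translation":[0,0,-0.4],"delta_rot":[0,0,0],"fingers":0},{"translation":[0,0,-0.4],"delta_rot":[0,0,0],"fingers":0}]}}

```text
time: 4.18
tool_pos: [0.5044, -0.1183, 0.0861]
tcp_rot: [-0.0, 0.053, 0.999, 0.0]
ft_force: [1.0, 0.5, 0.1]
width: 0.0001
```

Emit:
{"api": "drive_tool", "payload": {"moves": [{"translation":[0,0,-0.2],"delta_rot":[0,0,0],"fingers":0},{"translation":[0,0,-0.4],"delta_rot":[0,0,0],"fingers":0},{"translation":[0,0,-0.4],"delta_rot":[0,0,0],"fingers":0}]}}

```text
time: 4.43
tool_pos: [0.5044, -0.1183, 0.082]
tcp_rot: [-0.0, 0.053, 0.999, 0.0]
ft_force: [-0.5, 0.0, -0.3]
width: -0.0
```

```bash
python3 - <<'E'
from h import *
wshot("m4")
c=read_camera("scene"); np.savez("scene2.npz",**c)
a=cv2.resize(c["frame"][160:230,180:250],None,fx=6,fy=6,interpolation=cv2.INTER_CUBIC)
b=cv2.resize(cv2.imread("pics/w_m4.png")[165:305,210:340],None,fx=3,fy=3,interpolation=cv2.INTER_CUBIC)
cv2.imwrite("pics/m4.png",np.hstack([a,b[:420,:380]]))
E
```

```text
t 4.4333 F [-0.5  0.  -0.3] p [ 0.5044 -0.1183  0.082 ]
```

View pics/m4.png

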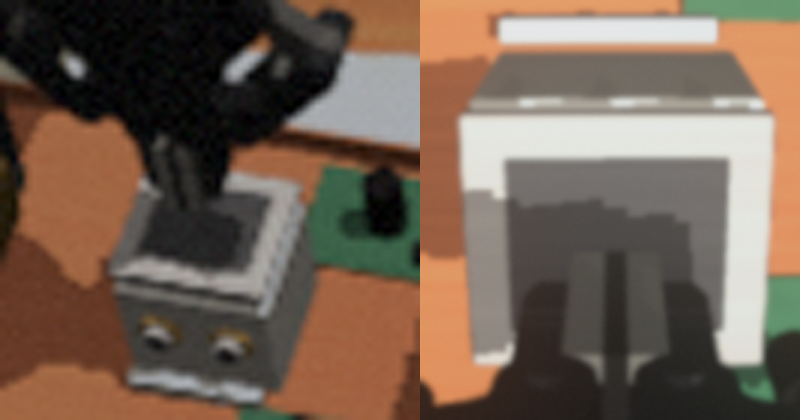

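The tips at (211,194) in the scene view are still above the lid and the gap line is still visible, so I'll keep going down.

Emit:
{"api": "drive_tool", "payload": {"moves": [{"translation":[0,0,-0.2],"delta_rot":[0,0,0],"fingers":0},{"translation":[0,0,-0.4],"delta_rot":[0,0,0],"fingers":0},{"translation":[0,0,-0.5],"delta_rot":[0,0,0],"fingers":0},{"translation":[0,0,-0.5],"delta_rot":[0,0,0],"fingers":0}]}}

```text
time: 4.87
tool_pos: [0.5044, -0.1183, 0.0772]
tcp_rot: [-0.0, 0.053, 0.999, 0.0]
ft_force: [-1.0, -0.6, 0.6]
width: 0.0002
```

Emit:
{"api": "drive_tool", "payload": {"moves": [{"translation":[0,0,-0.15],"delta_rot":[0,0,0],"fingers":0},{"translation":[0,0,-0.3],"delta_rot":[0,0,0],"fingers":0},{"translation":[0,0,-0.3],"delta_rot":[0,0,0],"fingers":0}]}}

```text
time: 5.12
tool_pos: [0.5045, -0.1183, 0.0743]
tcp_rot: [-0.0, 0.053, 0.999, 0.0]
ft_force: [-1.0, -0.5, 0.1]
width: 0.0
```

Emit:
{"api": "drive_tool", "payload": {"moves": [{"translation":[0,0,-0.15],"delta_rot":[0,0,0],"fingers":0},{"translation":[0,0,-0.3],"delta_rot":[0,0,0],"fingers":0},{"translation":[0,0,-0.3],"delta_rot":[0,0,0],"fingers":0}]}}

```text
time: 5.37
tool_pos: [0.5045, -0.1183, 0.0712]
tcp_rot: [-0.0, 0.053, 0.999, 0.0]
ft_force: [0.2, 0.7, 0.2]
width: 0.0002
```

```bash
python3 - <<'E'
from h import *
wshot("m5")
c=read_camera("scene"); np.savez("scene3.npz",**c)
a=cv2.resize(c["frame"][160:230,180:250],None,fx=6,fy=6,interpolation=cv2.INTER_CUBIC)
b=cv2.resize(cv2.imread("pics/w_m5.png")[165:305,210:340],None,fx=3,fy=3,interpolation=cv2.INTER_CUBIC)
cv2.imwrite("pics/m5.png",np.hstack([a,b[:420,:380]]))
E
```

```text
t 5.3667 F [0.2 0.7 0.2] p [ 0.5045 -0.1183  0.0712]
```

View pics/m5.png

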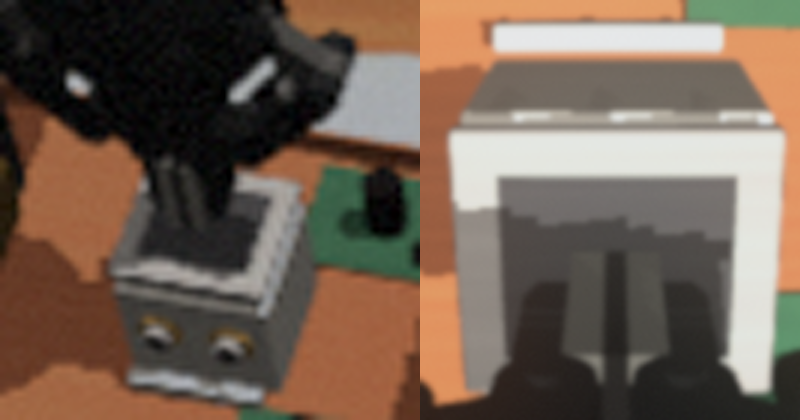

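```bash
python3 - <<'E'
from h import *
d=np.load("w_m5.npz")
def pl(px,z):
    o,v=wray(d,px); return o+v*(z-o[2])/v[2]
f=lambda x,y:((x-420)/3+210,y/3+165)
for z in (.055,.0815,.11):
    A,B,C,D=[pl(f(*q),z) for q in ((450,130),(783,130),(467,390),(772,392))]
    print(z,A.round(4),B.round(4),"w",np.linalg.norm(A-B).round(4),np.linalg.norm(C-D).round(4),"depth",np.linalg.norm(A-C).round(4))
d=np.load("w_m1.npz")
for z in (.055,.0815,.11):
    A,B=pl((241,178),z),pl((293,178),z); print(z,np.linalg.norm(A-B).round(4))
E
```

```text
0.055 [ 0.4827 -0.1488  0.055 ] [ 0.4896 -0.0846  0.055 ] w 0.0646 0.0655 depth 0.0578
0.0815 [ 0.4759 -0.1434  0.0815] [ 0.4818 -0.0886  0.0815] w 0.0551 0.0559 depth 0.0493
0.11 [ 0.4687 -0.1376  0.11  ] [ 0.4735 -0.093   0.11  ] w 0.0449 0.0456 depth 0.0402
0.055 0.0582
0.0815 0.0538
0.11 0.0492
```

Emit:
{"api": "drive_tool", "payload": {"moves": [{"translation":[0,0,-0.15],"delta_rot":[0,0,0],"fingers":0},{"translation":[0,0,-0.3],"delta_rot":[0,0,0],"fingers":0},{"translation":[0,0,-0.3],"delta_rot":[0,0,0],"fingers":0}]}}

```text
time: 5.72
tool_pos: [0.5045, -0.1183, 0.0683]
tcp_rot: [-0.0, 0.053, 0.999, 0.0]
ft_force: [0.4, -0.1, 0.2]
width: 0.0003
```

Emit:
{"api": "drive_tool", "payload": {"moves": [{"translation":[0,0,-0.15],"delta_rot":[0,0,0],"fingers":0},{"translation":[0,0,-0.3],"delta_rot":[0,0,0],"fingers":0},{"translation":[0,0,-0.3],"delta_rot":[0,0,0],"fingers":0}]}}

```text
time: 5.97
tool_pos: [0.5045, -0.1183, 0.0652]
tcp_rot: [-0.0, 0.053, 0.999, 0.0]
ft_force: [-0.2, -0.4, 0.1]
width: -0.0
```

Emit:
{"api": "drive_tool", "payload": {"moves": [{"translation":[0,0,-0.15],"delta_rot":[0,0,0],"fingers":0},{"translation":[0,0,-0.3],"delta_rot":[0,0,0],"fingers":0},{"translation":[0,0,-0.3],"delta_rot":[0,0,0],"fingers":0}]}}

```text
time: 6.22
tool_pos: [0.5045, -0.1183, 0.0622]
tcp_rot: [-0.0, 0.053, 0.999, 0.0]
ft_force: [0.5, -0.7, -0.8]
width: 0.0
```

Emit:
{"api": "drive_tool", "payload": {"moves": [{"translation":[0,0,-0.1],"delta_rot":[0,0,0],"fingers":0},{"translation":[0,0,-0.2],"delta_rot":[0,0,0],"fingers":0},{"translation":[0,0,-0.2],"delta_rot":[0,0,0],"fingers":0}]}}

```text
time: 6.47
tool_pos: [0.5046, -0.1184, 0.0604]
tcp_rot: [-0.0, 0.053, 0.999, 0.0]
ft_force: [0.7, 0.2, -0.6]
width: 0.0
```

```bash
python3 - <<'E'
from h import *
wshot("m6")
c=read_camera("scene"); np.savez("scene4.npz",**c)
a=cv2.resize(c["frame"][160:230,180:250],None,fx=6,fy=6,interpolation=cv2.INTER_CUBIC)
b=cv2.resize(cv2.imread("pics/w_m6.png")[165:305,210:340],None,fx=3,fy=3,interpolation=cv2.INTER_CUBIC)
cv2.imwrite("pics/m6.png",np.hstack([a,b[:420,:380]]))
E
```

```text
t 6.4667 F [ 0.7  0.2 -0.6] p [ 0.5046 -0.1184  0.0604]
```

View pics/m6.png

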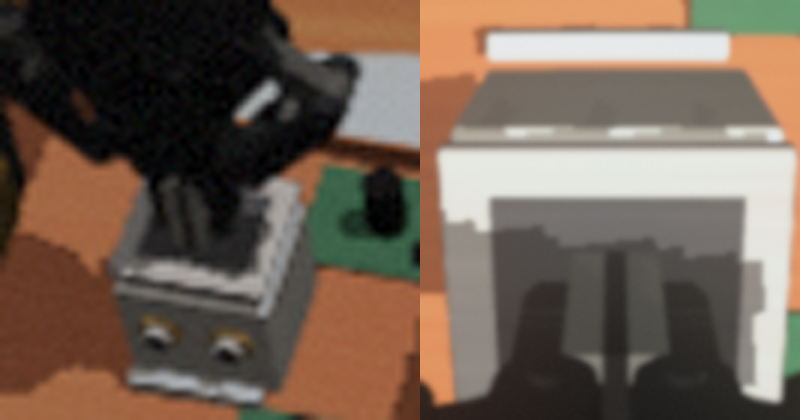

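Emit:
{"api": "drive_tool", "payload": {"moves": [{"translation":[0,0,-0.1],"delta_rot":[0,0,0],"fingers":0},{"translation":[0,0,-0.2],"delta_rot":[0,0,0],"fingers":0},{"translation":[0,0,-0.2],"delta_rot":[0,0,0],"fingers":0}]}}

```text
time: 6.82
tool_pos: [0.5049, -0.1185, 0.0592]
tcp_rot: [0.0, 0.053, 0.999, -0.0]
ft_force: [-2.9, 0.5, 4.2]
width: 0.0001
```

Emit:
{"api": "drive_tool", "payload": {"moves": [{"translation":[0,0,-0.1],"delta_rot":[0,0,0],"fingers":0},{"translation":[0,0,-0.2],"delta_rot":[0,0,0],"fingers":0},{"translation":[0,0,-0.2],"delta_rot":[0,0,0],"fingers":0}]}}

```text
time: 7.07
tool_pos: [0.5049, -0.1185, 0.0573]
tcp_rot: [0.0, 0.053, 0.999, -0.0]
ft_force: [-2.4, 0.4, 5.1]
width: -0.0002
```

Emit:
{"api": "drive_tool", "payload": {"moves": [{"translation":[0,0,-0.1],"delta_rot":[0,0,0],"fingers":0},{"translation":[0,0,-0.2],"delta_rot":[0,0,0],"fingers":0},{"translation":[0,0,-0.2],"delta_rot":[0,0,0],"fingers":0}]}}

```text
time: 7.32
tool_pos: [0.5049, -0.1185, 0.0553]
tcp_rot: [0.0, 0.053, 0.999, -0.0]
ft_force: [-2.4, 0.6, 4.8]
width: 0.0001
```

Contact came at TCP z of about 0.0595, and the lid now slides at about 5 N. So the real fingertips sit about 22 mm behind the reported TCP, which both camera views agree with. I'll continue pressing.

Emit:
{"api": "drive_tool", "payload": {"moves": [{"translation":[0,0,-0.1],"delta_rot":[0,0,0],"fingers":0},{"translation":[0,0,-0.2],"delta_rot":[0,0,0],"fingers":0},{"translation":[0,0,-0.2],"delta_rot":[0,0,0],"fingers":0}]}}

```text
time: 7.57
tool_pos: [0.5049, -0.1185, 0.0533]
tcp_rot: [0.0, 0.053, 0.999, -0.0]
ft_force: [-2.5, 0.5, 6.3]
width: -0.0006
```

Emit:
{"api": "drive_tool", "payload": {"moves": [{"translation":[0,0,-0.1],"delta_rot":[0,0,0],"fingers":0},{"translation":[0,0,-0.1],"delta_rot":[0,0,0],"fingers":0}]}}

```text
time: 7.73
tool_pos: [0.5051, -0.1185, 0.0533]
tcp_rot: [0.0, 0.053, 0.999, -0.0]
ft_force: [-6.3, 2.3, 14.0]
width: 0.0
```

Emit:
{"api": "drive_tool", "payload": {"moves": [{"translation":[0,0,-0.1],"delta_rot":[0,0,0],"fingers":0},{"translation":[0,0,-0.1],"delta_rot":[0,0,0],"fingers":0},{"translation":[0,0,-0.1],"delta_rot":[0,0,0],"fingers":0}]}}

```text
time: 7.98
tool_pos: [0.5052, -0.1186, 0.0532]
tcp_rot: [0.0, 0.053, 0.999, -0.0]
ft_force: [-8.9, 2.7, 20.1]
width: -0.0003
```

Force reached 20 N with no further travel after 6.3 mm of stroke, so the lid looks home. I'll lift and head to the first lens-survey viewpoint.

Emit:
{"api": "drive_tool", "payload": {"moves": [{"translation":[0,0,2],"delta_rot":[0,0,0],"fingers":0},{"translation":[0,0,6],"delta_rot":[0,0,0],"fingers":0},{"translation":[0,0,10],"delta_rot":[0,0,0],"fingers":0},{"translation":[0,0,14],"delta_rot":[0,0,0],"fingers":0}]}}

```text
time: 8.32
tool_pos: [0.504, -0.1181, 0.1918]
tcp_rot: [-0.001, 0.053, 0.999, 0.0]
ft_force: [0.8, -0.2, -0.2]
width: -0.0003
```

```bash
python3 - <<'E'
from h import *
wshot("m7")
c=read_camera("scene"); np.savez("scene5.npz",**c)
c2=read_camera("top"); np.savez("top5.npz",**c2)
a=cv2.resize(c["frame"][170:230,180:250],None,fx=5,fy=5,interpolation=cv2.INTER_CUBIC)
b=cv2.imread("pics/w_m7.png")[100:400,120:500]
cv2.imwrite("pics/m7.png",np.hstack([a,b]))
delta(tgtR(.78,np.radians(58)),[.60,-.05,.33])
delta(tgtR(-.15,np.radians(58)),[.58,.13,.31])
E
```

```text
t 8.3167 F [ 0.8 -0.2 -0.2] p [ 0.504  -0.1181  0.1918]
cm [9.24, 6.95, 13.48] rot [0.3445, -0.9758, 0.8095] deg 75.3
cm [7.24, 24.95, 11.48] rot [-0.1258, -0.9957, -0.0392] deg 57.5
```

View pics/m7.png

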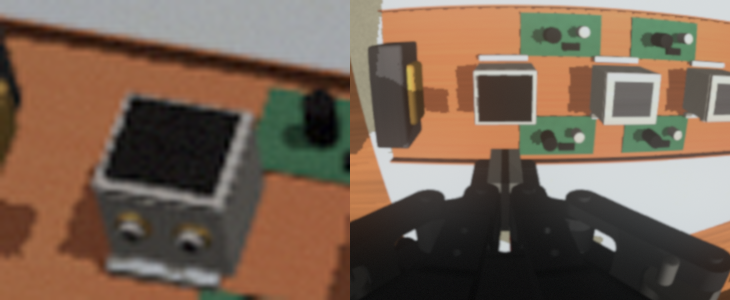

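The gap line is gone, so the lid is home (the gripper's shadow darkens it). Next is the side view of the lens.

Emit:
{"api": "drive_tool", "payload": {"moves": [{"translation":[0.5,0.5,3.5],"delta_rot":[0.031,-0.089,0.074],"fingers":0},{"translation":[1.5,1.2,6.5],"delta_rot":[0.062,-0.178,0.147],"fingers":0},{"translation":[2.5,2,9],"delta_rot":[0.094,-0.266,0.221],"fingers":0},{"translation":[3.5,2.8,11],"delta_rot":[0.125,-0.355,0.294],"fingers":0},{"translation":[4.5,3.6,12],"delta_rot":[0.157,-0.444,0.368],"fingers":0},{"translation":[5.5,4.4,13],"delta_rot":[0.188,-0.532,0.442],"fingers":0},{"translation":[6.5,5.2,13.5],"delta_rot":[0.219,-0.621,0.515],"fingers":0},{"translation":[7.5,6,13.5],"delta_rot":[0.25,-0.71,0.589],"fingers":0}]}}

```text
time: 9.13
tool_pos: [0.5905, -0.0296, 0.3433]
tcp_rot: [0.309, -0.201, 0.921, 0.128]
ft_force: [0.2, 0.0, -1.1]
width: 0.0001
```

```bash
python3 - <<'E'
from h import *
delta(tgtR(.78,np.radians(58)),[.60,-.05,.33])
wshot("l0")
E
```

```text
cm [0.95, -2.04, -1.33] rot [0.1084, -0.3389, 0.2885] deg 26.2
t 9.1333 F [ 0.2  0.  -1.1] p [ 0.5905 -0.0296  0.3433]
```

View pics/w_l0.png

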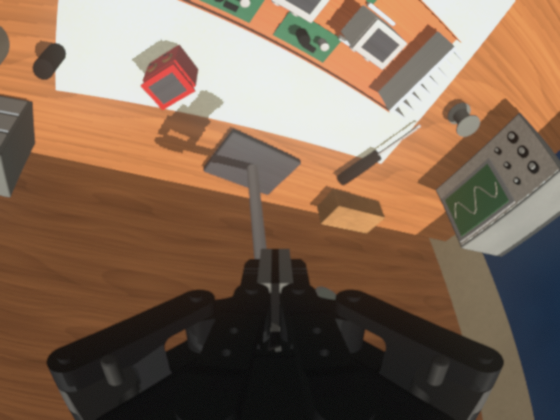

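The camera head is hidden behind the gripper at about (270,260). I need more tilt so that it falls in the upper half of the image.

```bash
python3 - <<'E'
from h import *
R,p=pose(); z=R[:,2]; print(z, "psi",np.arctan2(z[1],z[0]),"tau",np.degrees(np.arccos(-z[2])))
delta(tgtR(.70,np.radians(75)),[.60,-.05,.38])
E
```

```text
[ 0.52067951  0.36417629 -0.77218423] psi 0.6103399841455427 tau 39.449562069235604
cm [0.75, -2.5, 3.34] rot [0.2617, -0.5803, 0.1805] deg 37.9
```

Emit:
{"api": "drive_tool", "payload": {"moves": [{"translation":[0.1,-0.4,0.5],"delta_rot":[0.043,-0.096,0.03],"fingers":0},{"translation":[0.2,-0.8,1],"delta_rot":[0.087,-0.193,0.06],"fingers":0},{"translation":[0.3,-1.2,1.6],"delta_rot":[0.13,-0.29,0.09],"fingers":0},{"translation":[0.5,-1.6,2.2],"delta_rot":[0.174,-0.386,0.12],"fingers":0},{"translation":[0.6,-2,2.8],"delta_rot":[0.217,-0.482,0.15],"fingers":0},{"translation":[0.75,-2.5,3.3],"delta_rot":[0.26,-0.58,0.18],"fingers":0},{"translation":[0.75,-2.5,3.3],"delta_rot":[0.26,-0.58,0.18],"fingers":0}]}}

```text
time: 9.77
tool_pos: [0.6058, 0.0328, 0.4484]
tcp_rot: [0.453, -0.165, 0.861, 0.161]
ft_force: [-0.3, 0.7, 0.5]
width: -0.0
```

```bash
python3 - <<'E'
from h import *
wshot("l1")
delta(tgtR(-.15,np.radians(85)),[.57,.13,.34])
print(np.round(robot.get_obs()["joint_positions"],2))
E
```

```text
t 9.7667 F [-0.3  0.7  0.5] p [0.6058 0.0328 0.4484]
cm [-3.54, 9.59, -11.01] rot [-0.0527, -0.5041, -0.6177] deg 45.8
[-0.54 -0.48  2.02  0.93  1.18 -2.68]
```

View pics/w_l1.png

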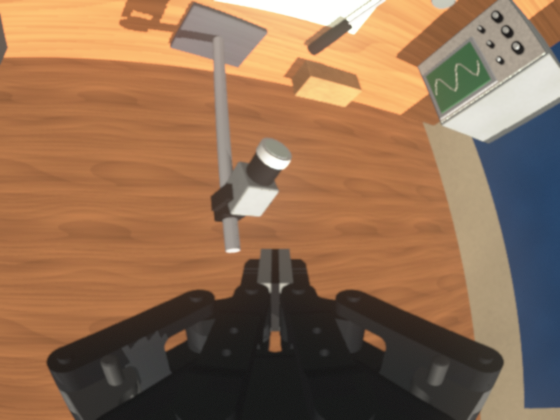

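This view (upside down) shows the lens ring at (273,152), with the barrel running to the housing at about (253,192). Joint 6 has reached its range limit here, so I'm moving on to the frontal view.

Emit:
{"api": "drive_tool", "payload": {"moves": [{"translation":[-1,1.2,-0.5],"delta_rot":[-0.0075,-0.072,-0.088],"fingers":0},{"translation":[-2,2.4,-1.5],"delta_rot":[-0.015,-0.144,-0.176],"fingers":0},{"translation":[-3,3.6,-3],"delta_rot":[-0.0225,-0.216,-0.264],"fingers":0},{"translation":[-3.5,4.8,-5],"delta_rot":[-0.03,-0.288,-0.353],"fingers":0},{"translation":[-3.5,6,-7],"delta_rot":[-0.0375,-0.36,-0.44],"fingers":0},{"translation":[-3.5,7.5,-9],"delta_rot":[-0.045,-0.432,-0.53],"fingers":0},{"translation":[-3.5,9.5,-11],"delta_rot":[-0.0527,-0.504,-0.618],"fingers":0},{"translation":[-3.5,9.5,-11],"delta_rot":[-0.0527,-0.504,-0.618],"fingers":0}]}}

```text
time: 10.48
tool_pos: [0.562, 0.0668, 0.3443]
tcp_rot: [0.554, 0.005, 0.832, -0.001]
ft_force: [-0.9, -0.4, 0.5]
width: -0.0001
```

```bash
python3 - <<'E'
from h import *
wshot("l2")
R,p=pose();z=R[:,2];print(z)
print(np.round(robot.get_obs()["joint_positions"],2))
E
```

```text
t 10.4833 F [-0.9 -0.4  0.5] p [0.562  0.0668 0.3443]
[ 0.92131284 -0.01170678 -0.38864586]
[-0.04 -0.85  2.51  0.07  0.31 -1.65]
```

View pics/w_l2.png

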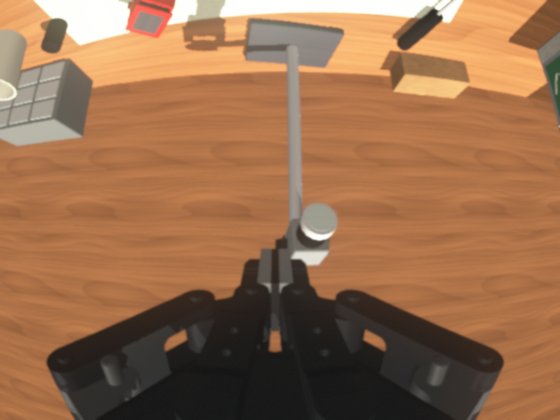

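The lens front disc is at (319,221) in this view. I'll measure it in both views.

```bash
python3 - <<'E'
from h import *
a=np.load("w_l1.npz")["frame"][125:265,195:310];b=np.load("w_l2.npz")["frame"][185:275,260:360]
cv2.imwrite("pics/l1z.png",cv2.resize(a,None,fx=4.2,fy=4.2,interpolation=cv2.INTER_CUBIC))
cv2.imwrite("pics/l2z.png",cv2.resize(b,None,fx=6,fy=6,interpolation=cv2.INTER_CUBIC))
E
```

```text
(no output)
```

View pics/l1z.png

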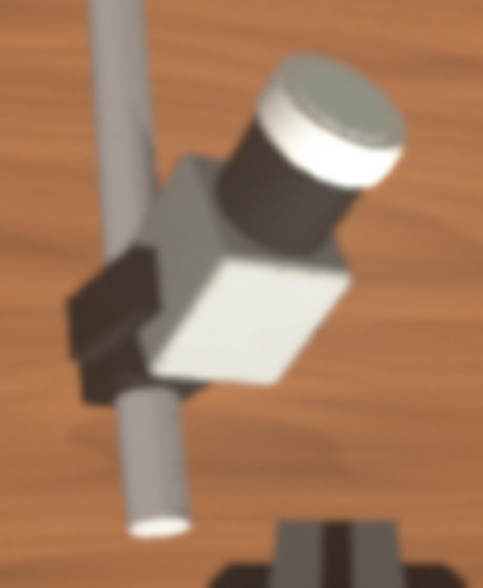

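View pics/l2z.png

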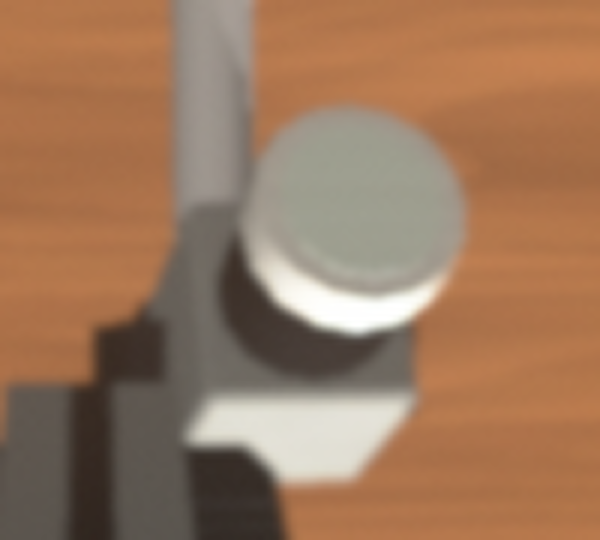

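```bash
cat > lens.py <<'E'
from h import *
s,t=cam("scene",5),cam("top",5); l1=np.load("w_l1.npz");l2=np.load("w_l2.npz")
def sub(d,pts,win=3):
    g=cv2.cvtColor(d["frame"],cv2.COLOR_BGR2GRAY)
    q=np.array(pts,np.float32).reshape(-1,1,2).copy()
    cv2.cornerSubPix(g,q,(win,win),(-1,-1),(cv2.TERM_CRITERIA_EPS+cv2.TERM_CRITERIA_MAX_ITER,50,.01))
    return q[:,0,:]
f=lambda pts,x0,y0,k:[((a+.5)/k-.5+x0,(b+.5)/k-.5+y0) for a,b in pts]
# order: front-A, front-B, back-A, back-B ; A = +y side?
C={"l1":f([(222,262),(352,278),(152,373),(274,384)],195,125,4.2),
   "l2":f([(207,397),(415,397)],260,185,6),
   "top":f([(107,312),(212,332),(122,195),(225,210)],180,10,4.2),
   "scene":f([(205,90),(297,108),(170,165),(280,185)],240,220,3)}
D={"l1":l1,"l2":l2,"top":t,"scene":s}
for k in C: 
    q=sub(D[k],C[k]); print(k,np.round(C[k],1).tolist(),q.round(1).tolist()); 
E
python3 lens.py
```

```text
l1 [[247.5, 187.0], [278.4, 190.8], [230.8, 213.4], [259.9, 216.0]] [[249.8000030517578, 186.0], [277.6000061035156, 190.0], [231.10000610351562, 214.3000030517578], [259.6000061035156, 216.0]]
l2 [[294.1, 250.8], [328.8, 250.8]] [[294.20001220703125, 251.3000030517578], [327.79998779296875, 250.1999969482422]]
top [[205.1, 83.9], [230.1, 88.7], [208.7, 56.0], [233.2, 59.6]] [[205.10000610351562, 83.9000015258789], [228.39999389648438, 88.4000015258789], [208.6999969482422, 56.0], [234.1999969482422, 60.29999923706055]]
scene [[308.0, 249.7], [338.7, 255.7], [296.3, 274.7], [333.0, 281.3]] [[308.0, 249.6999969482422], [337.5, 255.10000610351562], [296.29998779296875, 274.70001220703125], [333.0, 281.29998779296875]]
```

```bash
cat >> lens.py <<'E'
print("----")
q={k:np.array(C[k]) for k in C}; q["l1"]=(q["l1"]+sub(l1,C["l1"]))/2; q["top"]=q["top"][[1,0,3,2]]
def r(k,p): return wray(D[k],p) if k[0]=="l" else ray(D[k],p)
P=[]
for i in range(4):
    ks=["l1","top","scene"]+(["l2"] if i<2 else [])
    X,e=tri([r(k,q[k][i]) for k in ks]); P.append(X); print(i,X.round(4),dict(zip(ks,np.round(np.array(e)*1e3,1))))
P=np.array(P)
ex=(P[2]+P[3]-P[0]-P[1]); ey=P[1]+P[3]-P[0]-P[2]
print("len",np.linalg.norm(ex)/2,np.linalg.norm(ey)/2,"x",ex/np.linalg.norm(ex),"y",ey/np.linalg.norm(ey),"dot",ex@ey/np.linalg.norm(ex)/np.linalg.norm(ey))
u=ex/np.linalg.norm(ex); print("yaw",np.degrees(np.arctan2(u[1],u[0])),"pitch",np.degrees(np.arcsin(u[2])),"yaw from y",np.degrees(np.arctan2(-ey[0],ey[1])))
# silhouettes/edges parallel to x
E={"l1":[((222,262),(152,373)),((352,278),(274,384)),((258,120),(219,192)),((362,188),(327,245))],"l2":[((415,397),(357,478))],
 "top":[((107,312),(122,195)),((212,332),(225,210)),((120,325),(112,395))],"scene":[((205,90),(170,165))]}
K={"l1":(195,125,4.2),"l2":(260,185,6),"top":(180,10,4.2),"scene":(240,220,3)}
N=[]
for k in E:
    for a,b in E[k]:
        pa,pb=f([a,b],*K[k]); n=np.cross(r(k,pa)[1],r(k,pb)[1]); w=np.linalg.norm(np.subtract(pa,pb)); N.append((k,n/np.linalg.norm(n),w))
M=np.array([n*w for _,n,w in N]); v=np.linalg.svd(M)[2][2]; v*=np.sign(v[0])
print("svd yaw",np.degrees(np.arctan2(v[1],v[0])),"pitch",np.degrees(np.arcsin(v[2])),[(k,round(np.degrees(n@v),1)) for k,n,w in N])
E
python3 lens.py | sed -n '/----/,$p'
```

```text
----
0 [0.7577 0.0872 0.3458] {'l1': np.float64(0.6), 'top': np.float64(2.2), 'scene': np.float64(3.5), 'l2': np.float64(1.5)}
1 [0.7642 0.1277 0.3467] {'l1': np.float64(0.8), 'top': np.float64(0.5), 'scene': np.float64(1.8), 'l2': np.float64(0.8)}
2 [0.8023 0.0798 0.3628] {'l1': np.float64(1.2), 'top': np.float64(1.6), 'scene': np.float64(1.1)}
3 [0.8077 0.1214 0.3635] {'l1': np.float64(1.9), 'top': np.float64(1.6), 'scene': np.float64(1.7)}
len 0.04767445932193227 0.04149609415756163 x [ 0.92417252 -0.1434206   0.35402779] y [0.14205368 0.9896633  0.01968022] dot -0.00368865416441177
yaw -8.821258718758893 pitch 20.73387160263012 yaw from y -8.168294131966555
svd yaw -9.756006927467714 pitch 23.635475560136808 [('l1', np.float64(-1.0)), ('l1', np.float64(-1.5)), ('l1', np.float64(1.7)), ('l1', np.float64(1.7)), ('l2', np.float64(0.1)), ('top', np.float64(0.8)), ('top', np.float64(2.6)), ('top', np.float64(-1.6)), ('scene', np.float64(-3.0))]
```

```bash
cat > disc.py <<'E'
from lens import *
def disc(d,win,k,lo,hi,name):
    x0,y0,x1,y1=win
    c=cv2.resize(d["frame"][y0:y1,x0:x1],None,fx=k,fy=k,interpolation=cv2.INTER_CUBIC)
    hsv=cv2.cvtColor(c,cv2.COLOR_BGR2HSV); V=hsv[...,2]
    m=((hsv[...,1]<70)&(V>lo)&(V<hi)).astype(np.uint8)*255
    m=cv2.morphologyEx(m,cv2.MORPH_OPEN,np.ones((2*k+1,2*k+1)))
    cs,_=cv2.findContours(m,cv2.RETR_EXTERNAL,cv2.CHAIN_APPROX_NONE)
    kk=max(cs,key=cv2.contourArea); h=cv2.convexHull(kk); e=cv2.fitEllipse(kk)
    cv2.ellipse(c,e,(0,0,255),1); cv2.drawContours(c,[kk],-1,(0,255,0),1); cv2.imwrite(f"pics/{name}.png",c)
    return np.array(e[0]),e,(x0,y0,k)
E
python3 - <<'E' | tail -3
from disc import *
for d,w,n in ((l1,(253,134,296,174),"d1"),(l2,(296,198,342,244),"d2")):
    c=d["frame"][w[1]:w[3],w[0]:w[2]];
    h=cv2.cvtColor(c,cv2.COLOR_BGR2HSV)
    e=disc(d,w,8,125,190,n); print(n,e[1],((e[0]+.5)/8-.5+w[:2]).round(2))
a=cv2.imread("pics/d1.png");b=cv2.imread("pics/d2.png");H=max(a.shape[0],b.shape[0])
p=lambda i:cv2.copyMakeBorder(i,0,H-i.shape[0],0,0,cv2.BORDER_CONSTANT)
cv2.imwrite("pics/d12.png",np.hstack([p(a),p(b)]))
E
```

```text
svd yaw -9.756006927467714 pitch 23.635475560136808 [('l1', np.float64(-1.0)), ('l1', np.float64(-1.5)), ('l1', np.float64(1.7)), ('l1', np.float64(1.7)), ('l2', np.float64(0.1)), ('top', np.float64(0.8)), ('top', np.float64(2.6)), ('top', np.float64(-1.6)), ('scene', np.float64(-3.0))]
d1 ((165.97195434570312, 122.25967407226562), (143.05072021484375, 299.24859619140625), 108.4948501586914) [273.31 148.84]
d2 ((164.54541015625, 152.28634643554688), (239.2796630859375, 362.7193908691406), 121.54621887207031) [316.13 216.6 ]
```

View pics/d12.png

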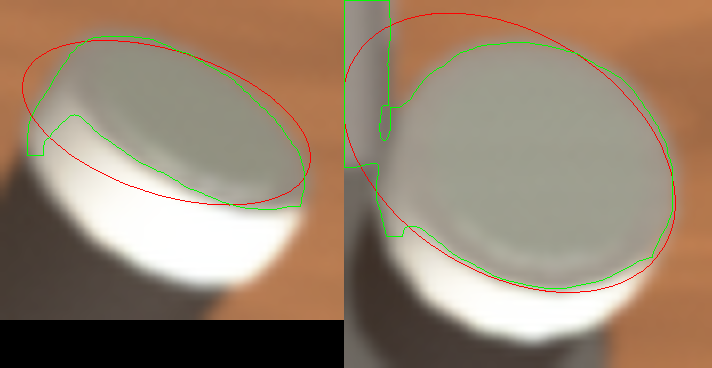

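```bash
cat > lc.py <<'E'
from lens import *
A=np.array([(72,62),(95,38),(150,38),(200,58),(250,100),(285,145),(304,190),(292,206),(250,206),(200,188),(150,155),(100,115)],np.float32)
B=np.array([(400,110),(440,65),(520,42),(600,62),(650,115),(672,185),(655,250),(610,280),(555,288),(480,270),(430,240),(395,180)],np.float32)-[344,0]
ea=cv2.fitEllipse(A);eb=cv2.fitEllipse(B.astype(np.float32))
ca=(np.array(ea[0])+.5)/8-.5+[253,134];cb=(np.array(eb[0])+.5)/8-.5+[296,198]
print(ea,eb,ca,cb)
X,e=tri([wray(l1,ca),wray(l2,cb)]);print("lens",X.round(4),np.round(e,4))
print("dist",[np.linalg.norm(X-d["T"][:3,3]) for d in (l1,l2)],"diam mm",[2*0+ax/8/325.2*np.linalg.norm(X-d["T"][:3,3])*1e3 for ax,d in ((ea[1][1],l1),(eb[1][1],l2))])
for ee,d,w,c in((ea,l1,(253,134),ca),(eb,l2,(296,198),cb)):
    v=X-d["T"][:3,3];v/=np.linalg.norm(v)
    print("view-axis angle from ellipse",np.degrees(np.arccos(ee[1][0]/ee[1][1])), [(p,round(np.degrees(np.arccos(abs(v@np.array([np.cos(p)*np.cos(y),np.cos(p)*np.sin(y),np.sin(p)])))),1)) for p in np.radians([19,21,23,25,27,29]) for y in [np.radians(-9)]])
    # disc normal from conic by pts: direction
print("proj top",proj(t,X),"scene",proj(s,X))
F=(P[0]+P[1])/2; print("front-top mid minus lens",(F-X).round(4))
for pit in (19,21,23,25,27):
  p,y=np.radians(pit),np.radians(-9.); ux=np.array([np.cos(p)*np.cos(y),np.cos(p)*np.sin(y),np.sin(p)]);uy=np.array([-np.sin(y),np.cos(y),0]);uz=np.cross(ux,uy)
  print(pit,[((q-X)@np.stack([ux,uy,uz],1)).round(4).tolist() for q in ((P[0]+P[1])/2,(P[2]+P[3])/2)])
E
python3 lc.py | sed -n '/svd/,$p'
```

```text
svd yaw -9.756006927467714 pitch 23.635475560136808 [('l1', np.float64(-1.0)), ('l1', np.float64(-1.5)), ('l1', np.float64(1.7)), ('l1', np.float64(1.7)), ('l2', np.float64(0.1)), ('top', np.float64(0.8)), ('top', np.float64(2.6)), ('top', np.float64(-1.6)), ('scene', np.float64(-3.0))]
((188.35076904296875, 118.82503509521484), (108.69709777832031, 268.9163818359375), 125.157470703125) ((189.5276641845703, 165.9658203125), (239.34695434570312, 290.45654296875), 113.20654296875) [276.10634613 148.41562939] [319.25345802 218.30822754]
lens [0.7273 0.1114 0.312 ] [0. 0.]
dist [np.float64(0.3614108341036878), np.float64(0.34757563203518466)] diam mm [np.float64(37.35750840385608), np.float64(38.8052031446487)]
view-axis angle from ellipse 66.158739906928 [(np.float64(0.33161255787892263), np.float64(59.9)), (np.float64(0.3665191429188092), np.float64(61.5)), (np.float64(0.4014257279586958), np.float64(63.0)), (np.float64(0.4363323129985824), np.float64(64.6)), (np.float64(0.47123889803846897), np.float64(66.2)), (np.float64(0.5061454830783556), np.float64(67.8))]
view-axis angle from ellipse 34.50901540493941 [(np.float64(0.33161255787892263), np.float64(29.2)), (np.float64(0.3665191429188092), np.float64(30.9)), (np.float64(0.4014257279586958), np.float64(32.6)), (np.float64(0.4363323129985824), np.float64(34.3)), (np.float64(0.47123889803846897), np.float64(36.0)), (np.float64(0.5061454830783556), np.float64(37.8))]
proj top [215.863308   112.09494077] scene [324.19529944 243.1918494 ]
front-top mid minus lens [ 0.0337 -0.004   0.0343]
19 [[0.0432, 0.0013, 0.0214], [0.0908, 0.0014, 0.0228]]
21 [[0.0439, 0.0013, 0.0198], [0.0916, 0.0014, 0.0196]]
23 [[0.0446, 0.0013, 0.0183], [0.0922, 0.0014, 0.0164]]
25 [[0.0452, 0.0013, 0.0167], [0.0927, 0.0014, 0.0132]]
27 [[0.0457, 0.0013, 0.0151], [0.0931, 0.0014, 0.0099]]
```

Lens centre is about (0.727, 0.111, 0.312) and yaw about -9°. The pitch estimates spread over 21–26°, so I'll take one closer side view from the +y side.

```bash
python3 - <<'E'
from h import *
delta(tgtR(-1.2,np.radians(72)),[.68,.215,.35])
delta(tgtR(-.6,np.radians(68)),[.57,.19,.38])
E
```

```text
cm [11.83, 14.91, 0.76] rot [-0.0547, -0.0718, -1.1851] deg 68.1
cm [0.83, 12.41, 3.76] rot [-0.0082, -0.0136, -0.5858] deg 33.6
```

Emit:
{"api": "drive_tool", "payload": {"moves": [{"translation":[-0.5,2,1],"delta_rot":[0,0,-0.117],"fingers":0},{"translation":[-0.5,4.5,2],"delta_rot":[0,0,-0.234],"fingers":0},{"translation":[0,7,3],"delta_rot":[-0.005,-0.01,-0.35],"fingers":0},{"translation":[0,9.5,3.5],"delta_rot":[-0.007,-0.01,-0.47],"fingers":0},{"translation":[0.8,12,3.7],"delta_rot":[-0.01,-0.015,-0.585],"fingers":0},{"translation":[3,14,3],"delta_rot":[-0.02,-0.03,-0.7],"fingers":0},{"translation":[5.5,15,2],"delta_rot":[-0.03,-0.04,-0.82],"fingers":0},{"translation":[8,15,1],"delta_rot":[-0.04,-0.06,-0.94],"fingers":0}]}}

```text
time: 11.2
tool_pos: [0.5822, 0.1526, 0.336]
tcp_rot: [0.494, 0.123, 0.856, -0.085]
ft_force: [1.1, -1.9, 0.2]
width: -0.0001
```

```bash
python3 - <<'E'
from h import *
wshot("l3")
delta(tgtR(-1.2,np.radians(72)),[.68,.215,.35])
R,p=pose();z=R[:,2];print(z,np.round(robot.get_obs()["joint_positions"],2))
E
```

```text
t 11.2 F [ 1.1 -1.9  0.2] p [0.5822 0.1526 0.336 ]
cm [9.39, 5.72, 2.02] rot [-0.1302, -0.1794, -0.8939] deg 52.8
[ 0.82192882 -0.26783339 -0.50269105] [ 0.51 -0.34  2.17 -1.08  0.8  -0.18]
```

View pics/w_l3.png

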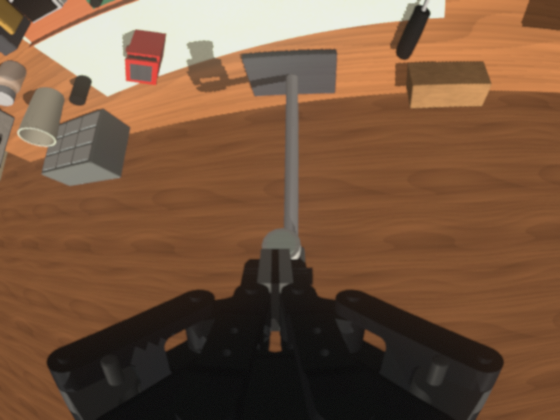

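The +y direction is limited by joint 4, and the head is hidden at (280,245) in this view. I'll refine pitch from the images I already have with line segments.

```bash
cat > lsd.py <<'E'
from lens import *
l0=np.load("w_l0.npz")
W={"l1":(195,125,310,265),"l2":(280,190,350,275),"top":(195,25,250,125),"scene":(280,225,350,300)}
def segs(k):
    x0,y0,x1,y1=W[k]; d=D[k]
    g=cv2.cvtColor(d["frame"][y0:y1,x0:x1],cv2.COLOR_BGR2GRAY); g=cv2.resize(g,None,fx=4,fy=4,interpolation=cv2.INTER_CUBIC)
    L=cv2.createLineSegmentDetector().detect(g)[0][:,0,:]
    return [(((a+.5)/4-.5+x0,(b+.5)/4-.5+y0),((c+.5)/4-.5+x0,(e+.5)/4-.5+y0)) for a,b,c,e in L if np.hypot(a-c,b-e)>24]
E
python3 - <<'E' | sed -n '/svd/,$p'
from lsd import *
p0=np.radians(23);y0=np.radians(-9)
ux=np.array([np.cos(p0)*np.cos(y0),np.cos(p0)*np.sin(y0),np.sin(p0)])
keep=[]
for k in W:
    for a,b in segs(k):
        n=np.cross(r(k,a)[1],r(k,b)[1]);n/=np.linalg.norm(n); L=np.hypot(*np.subtract(a,b))
        e=np.degrees(np.arcsin(n@ux))
        if abs(e)<5: keep.append((k,n,L)); print(k,np.round(a,1),np.round(b,1),round(L,1),"res",round(e,1), "dpitch/deg", round(np.degrees(n@np.array([-np.sin(p0)*np.cos(y0),-np.sin(p0)*np.sin(y0),np.cos(p0)])*np.pi/180),2))
M=np.array([n*L for _,n,L in keep]);v=np.linalg.svd(M)[2][2];v*=np.sign(v[0])
print("yaw",np.degrees(np.arctan2(v[1],v[0])),"pitch",np.degrees(np.arcsin(v[2])),[(k,round(np.degrees(n@v),1)) for k,n,L in keep])
E
```

```text
svd yaw -9.756006927467714 pitch 23.635475560136808 [('l1', np.float64(-1.0)), ('l1', np.float64(-1.5)), ('l1', np.float64(1.7)), ('l1', np.float64(1.7)), ('l2', np.float64(0.1)), ('top', np.float64(0.8)), ('top', np.float64(2.6)), ('top', np.float64(-1.6)), ('scene', np.float64(-3.0))]
l1 [260.1 215.7] [277.7 192. ] 29.6 res 1.8 dpitch/deg 0.7
l1 [247.9 186.5] [231.2 211.2] 29.9 res -2.6 dpitch/deg -0.64
l1 [247.9 164.1] [254.6 153. ] 13.0 res 1.2 dpitch/deg 0.59
l1 [279.9 171.2] [273.7 180. ] 10.8 res -1.2 dpitch/deg -0.67
l2 [294.9 250.5] [290.3 257.2] 8.1 res -3.6 dpitch/deg -0.59
l2 [318.3 264.4] [328.9 251.4] 16.8 res 1.7 dpitch/deg 0.68
top [236.1  60. ] [238.9  46.8] 13.5 res -4.2 dpitch/deg -0.14
top [213.2  44.1] [212.5  51.7] 7.7 res -2.9 dpitch/deg 0.18
top [238.6  38.3] [237.   47.5] 9.3 res 2.3 dpitch/deg 0.14
top [205.6 102.1] [208.2  85.4] 16.9 res -1.1 dpitch/deg -0.18
top [244.2  50.2] [241.8  62.6] 12.6 res 3.0 dpitch/deg 0.13
top [241.7  62.5] [238.6  75.9] 13.8 res 4.7 dpitch/deg 0.13
top [208.2  55.6] [206.5  67.8] 12.4 res 0.5 dpitch/deg 0.19
top [232.8  65.5] 
[... 486 characters left out ...]
cene [335.9 266.9] [337.4 260.7] 6.4 res 0.0 dpitch/deg -0.03
yaw -9.00974499903996 pitch 19.416516208137534 [('l1', np.float64(-0.7)), ('l1', np.float64(-0.3)), ('l1', np.float64(-0.9)), ('l1', np.float64(1.2)), ('l2', np.float64(-1.5)), ('l2', np.float64(-0.7)), ('top', np.float64(-3.6)), ('top', np.float64(-3.5)), ('top', np.float64(1.8)), ('top', np.float64(-0.5)), ('top', np.float64(2.5)), ('top', np.float64(4.2)), ('top', np.float64(-0.2)), ('top', np.float64(1.4)), ('top', np.float64(-1.1)), ('top', np.float64(0.2)), ('scene', np.float64(4.5)), ('scene', np.float64(-0.6)), ('scene', np.float64(-1.7)), ('scene', np.float64(1.3)), ('scene', np.float64(-1.2)), ('scene', np.float64(0.1))]
```

```bash
cat > ov.py <<'E'
from lens import *
def axes(pit,yaw):
    p,y=np.radians(pit),np.radians(yaw); ux=np.array([np.cos(p)*np.cos(y),np.cos(p)*np.sin(y),np.sin(p)]);uy=np.array([-np.sin(y),np.cos(y),0]);return np.stack([ux,uy,np.cross(ux,uy)],1)
X=np.array([.7273,.1120,.312]);A=axes(20.3,-8.9)
out=[]
for k,(x0,y0,x1,y1),z in (("l1",(245,130,305,190),6),("l2",(290,195,350,255),6),("top",(190,70,250,130),6),("scene",(290,225,350,285),6)):
    c=cv2.resize(D[k]["frame"][y0:y1,x0:x1],None,fx=z,fy=z,interpolation=cv2.INTER_CUBIC)
    for dx,col in((0,(0,0,255)),(.01,(255,0,0))):
      pp=[]
      for a in np.linspace(0,2*np.pi,60):
        Y=X+A@np.array([dx,.02*np.cos(a),.02*np.sin(a)]); px=wproj(D[k],Y) if k[0]=="l" else proj(D[k],Y); pp.append((px-[x0,y0]+.5)*z-.5)
      cv2.polylines(c,[np.array(pp).round().astype(np.int32)],True,col,1)
    out.append(c)
cv2.imwrite("pics/ov.png",cv2.resize(np.vstack([np.hstack(out[:2]),np.hstack(out[2:])]),(600,600)))
E
python3 ov.py >/dev/null
```

```text
(no output)
```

View pics/ov.png

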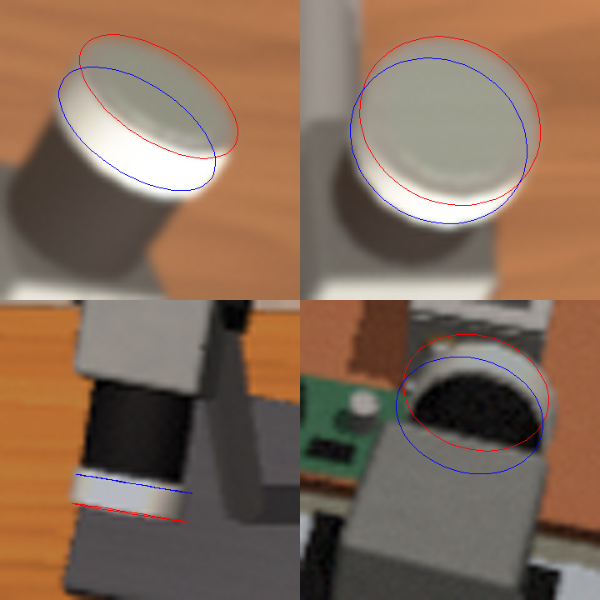

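The overlay matches the lens rim in all four views to about 1–2 mm. I'll use lens (0.7275, 0.1125, 0.312), yaw -8.9° and pitch 20.5°. Next I re-measure the module after the press and head for the grasp.

```bash
python3 - <<'E'
from h import *
d=np.load("w_m7.npz"); t=cam("top",5); s=cam("scene",5)
c,wh,a,px=label(d["frame"],(236,160,302,230),lambda p:wray(d,p),.075,125); print(c.round(4),wh.round(4),a,px)
cs,wh,a,pxs=label(s["frame"],(198,182,236,222),lambda p:ray(s,p),.075,60); print("scene",cs.round(4),wh.round(4),a,pxs)
ct,wh,a,pxt=label(t["frame"],(318,240,352,278),lambda p:ray(t,p),.075,80); print("top",ct.round(4),wh.round(4),a,pxt)
print(tri([ray(s,pxs),wray(d,px)]))
delta(tgtR(-.105,0),[.505,-.118,.17])
delta(tgtR(-.105,0),[.52,.05,.26])
E
```

```text
[ 0.4755 -0.1153] [0.0466 0.0045] 84.09789276123047 [275.19139886459, 166.44779249699212]
scene [ 0.5012 -0.1074] [0.0424 0.0294] 5.579522132873535 [218.40145749806135, 198.3162102575525]
top [ 0.4989 -0.1204] [0.0343 0.0397] 89.36664581298828 [334.92954797407594, 259.06830945593646]
(array([ 0.47977356, -0.11554059,  0.04379036]), [np.float64(0.00019769988721066503), np.float64(0.00019769988721064614)])
cm [-8.11, -27.58, -15.98] rot [0.2334, 1.019, 0.1631] deg 60.6
cm [-6.61, -10.78, -6.98] rot [0.2334, 1.019, 0.1631] deg 60.6
```

Emit:
{"api": "drive_tool", "payload": {"moves": [{"translation":[-1,-2,0],"delta_rot":[0.026,0.113,0.018],"fingers":100},{"translation":[-2,-5,0],"delta_rot":[0.052,0.226,0.036],"fingers":100},{"translation":[-3,-8,-1],"delta_rot":[0.078,0.34,0.054],"fingers":100},{"translation":[-4,-11,-2],"delta_rot":[0.104,0.453,0.072],"fingers":100},{"translation":[-5,-14,-3],"delta_rot":[0.13,0.566,0.09],"fingers":100},{"translation":[-6,-17.5,-4],"delta_rot":[0.156,0.68,0.108],"fingers":100},{"translation":[-7,-21,-6],"delta_rot":[0.182,0.79,0.127],"fingers":100},{"translation":[-8,-24,-7],"delta_rot":[0.208,0.906,0.145],"fingers":100}]}}

```text
time: 11.92
tool_pos: [0.5133, -0.0541, 0.2792]
tcp_rot: [0.179, 0.08, 0.98, -0.031]
ft_force: [1.2, -0.7, 0.7]
width: 0.0855
```

```bash
python3 - <<'E'
from h import *
delta(tgtR(-.105,0),[.49,-.108,.25])
E
```

```text
cm [-2.33, -5.39, -2.92] rot [0.0803, 0.3572, 0.0564] deg 21.2
```

Emit:
{"api": "drive_tool", "payload": {"moves": [{"translation":[-0.6,-1.5,-0.8],"delta_rot":[0.026,0.117,0.018],"fingers":100},{"translation":[-1.2,-3,-1.6],"delta_rot":[0.053,0.235,0.037],"fingers":100},{"translation":[-2,-4.5,-2.4],"delta_rot":[0.08,0.357,0.056],"fingers":100},{"translation":[-2.3,-5.4,-2.9],"delta_rot":[0.08,0.357,0.056],"fingers":100},{"translation":[-2.3,-5.4,-2.9],"delta_rot":[0.08,0.357,0.056],"fingers":100},{"translation":[-2.3,-5.4,-2.9],"delta_rot":[0.08,0.357,0.056],"fingers":100}]}}

```text
time: 12.42
tool_pos: [0.4901, -0.1084, 0.2482]
tcp_rot: [0.0, 0.055, 0.998, -0.003]
ft_force: [-0.3, 0.7, 0.5]
width: 0.0854
```

```bash
python3 - <<'E'
from h import *
wshot("g1")
delta(tgtR(-.105,0),[.49,-.108,.25])
E
```

```text
t 12.4167 F [-0.3  0.7  0.5] p [ 0.4901 -0.1084  0.2482]
cm [-0.02, 0.0, 0.05] rot [0.0071, 0.0019, 0.005] deg 0.5
```

View pics/w_g1.png

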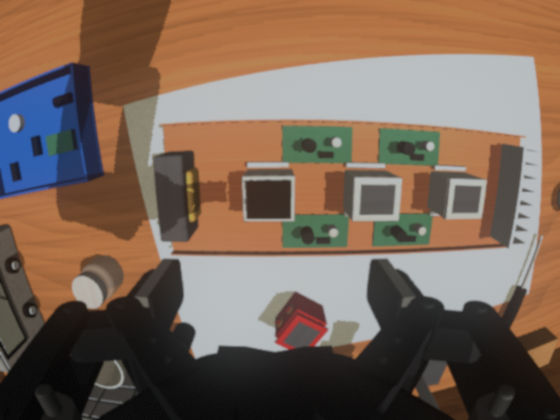

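Our module's label at (269,199) now looks nearly black while the neighbours' labels are grey. I'll zoom in to understand why.

```bash
python3 - <<'E'
from h import *
c=read_camera("scene"); np.savez("scene6.npz",**c)
c2=read_camera("top"); np.savez("top6.npz",**c2)
d=np.load("w_g1.npz")
a=cv2.resize(c["frame"][175:245,190:300],(400,254),interpolation=cv2.INTER_CUBIC)
b=cv2.resize(c2["frame"][230:280,255:355],(400,200),interpolation=cv2.INTER_CUBIC)
e=cv2.resize(d["frame"][150:250,230:420],(760,400),interpolation=cv2.INTER_CUBIC)
top=np.zeros((254,760,3),np.uint8); top[:254,:400]=a; top[:180,400:760]=cv2.resize(b,(360,180))
cv2.imwrite("pics/z6.png",np.vstack([top,e[:340]]))
for nm,f,px in (("sc",c["frame"],[(213.6,199.5),(269.9,209)]),("top",c2["frame"],[(334,258),(276,250)]),("w",d["frame"],[(269,199),(377,200)])):
    print(nm,[f[int(y),int(x)].tolist() for x,y in px])
E
```

```text
sc [[18, 18, 24], [66, 66, 67]]
top [[19, 20, 24], [82, 79, 85]]
w [[38, 45, 59], [84, 87, 92]]
```

View pics/z6.png

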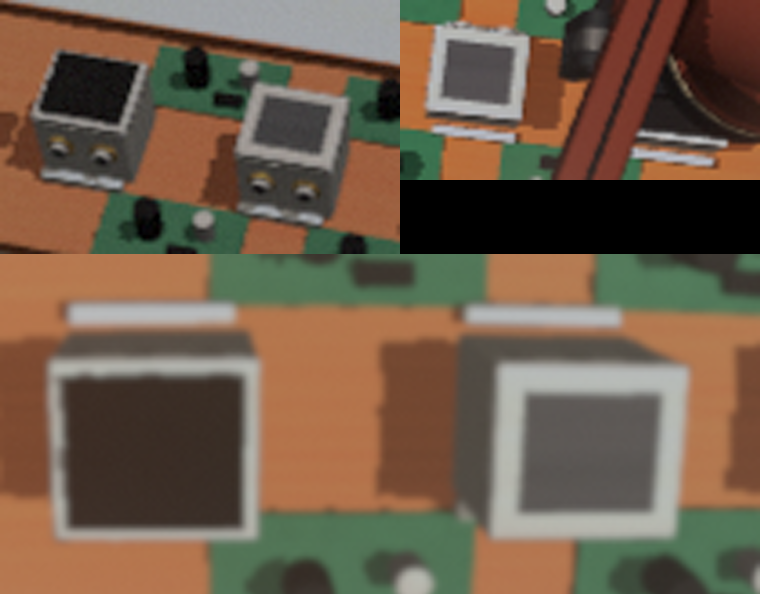

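The wrist close-up shows a thin rim around a dark interior, so the box looks lidless. I'll search the wide views for the lid.

```bash
python3 - <<'E'
from h import *
cv2.imwrite("pics/scene6.png",cam("scene",6)["frame"]);cv2.imwrite("pics/top6.png",cam("top",6)["frame"])
cv2.imwrite("pics/scene5.png",cam("scene",5)["frame"]); cv2.imwrite("pics/w7.png",np.load("w_m7.npz")["frame"])
E
```

```text
(no output)
```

View pics/scene6.png

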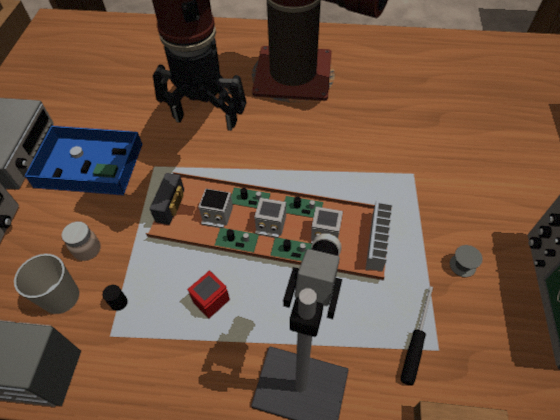

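View pics/scene5.png

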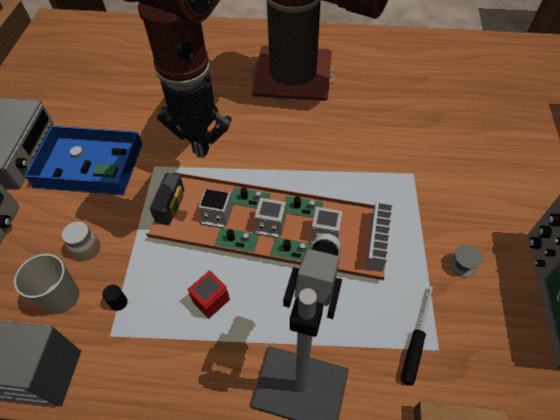

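View pics/top6.png

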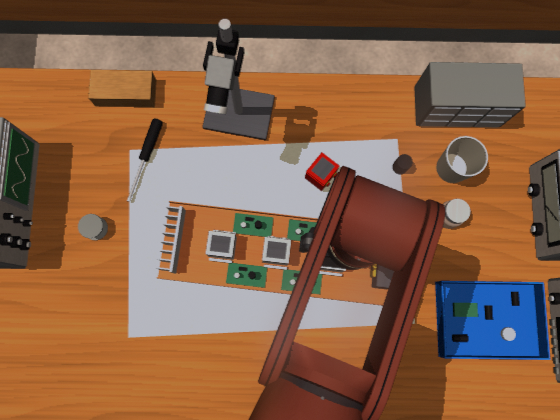

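View pics/w7.png

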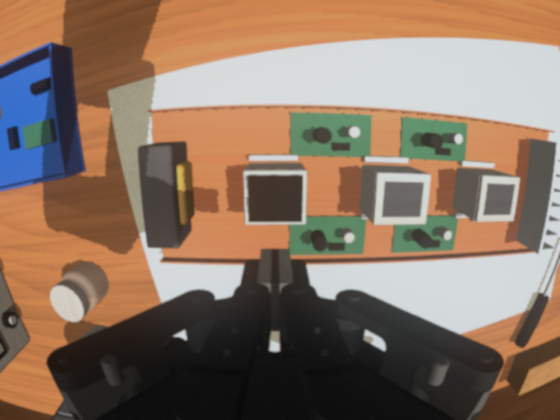

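```bash
python3 - <<'E'
from h import *
d=np.load("w_g1.npz"); s=cam("scene",6)
cw,wh,a,px=label(d["frame"],(238,165,300,226),lambda p:wray(d,p),.075,75); print(cw.round(4),wh.round(4),a,np.round(px,2))
cs,wh,a,pxs=label(s["frame"],(198,182,236,222),lambda p:ray(s,p),.075,45); print(cs.round(4),wh.round(4),a,np.round(pxs,2))
print(tri([wray(d,px),ray(s,pxs)]))
for i,(w,w2) in enumerate((((350,170,404,226),(254,196,290,232)),((436,170,486,226),(312,205,346,236)))):
    a=label(d["frame"],w,lambda p:wray(d,p),.075,110);b=label(s["frame"],w2,lambda p:ray(s,p),.075,85); print(a[0].round(4),a[1].round(4),b[0].round(4),b[1].round(4),tri([wray(d,a[3]),ray(s,b[3])]))
cv2.imwrite("pics/ms.png",np.hstack([cv2.resize(cam("scene",i)["frame"][180:230,190:245],(275,250),interpolation=cv2.INTER_CUBIC) for i in (0,6)]))
E
```

```text
Traceback (most recent call last):
  File "h.py", line 52, in label
    k=max(cs,key=cv2.contourArea)
ValueError: max() iterable argument is empty
```

```bash
sed -i 's/def label(im,win,getray,z,vmax=110)/def label(im,win,getray,z,vmax=110,smax=70)/; s/(hsv\[...,1\]<70)).astype(np.uint8)\*255\n    m=cv2.morph/X/; s/m=((hsv\[...,2\]<vmax)&(hsv\[...,1\]<70))/m=((hsv[...,2]<vmax)\&(hsv[...,1]<smax))/' h.py; grep -n smax h.py
python3 - <<'E'
from h import *
d=np.load("w_g1.npz"); s=cam("scene",6)
a=label(d["frame"],(242,168,297,224),lambda p:wray(d,p),.070,80,256); print(a)
b=label(s["frame"],(200,184,230,210),lambda p:ray(s,p),.070,45,256); print(b)
print(tri([wray(d,a[3]),ray(s,b[3])]))
for i,(w,w2) in enumerate((((350,170,404,226),(254,196,290,222)),((436,170,486,226),(312,205,346,230)))):
    a=label(d["frame"],w,lambda p:wray(d,p),.075,110);b=label(s["frame"],w2,lambda p:ray(s,p),.075,85); print(a[0].round(4),a[1].round(4),b[0].round(4),b[1].round(4),tri([wray(d,a[3]),ray(s,b[3])]))
cv2.imwrite("pics/ms.png",np.hstack([cv2.resize(cam("scene",i)["frame"][180:230,190:245],(390,350),interpolation=cv2.INTER_CUBIC) for i in (0,6)]))
E
```

```text
45:def label(im,win,getray,z,vmax=110,smax=70):
49:    m=((hsv[...,2]<vmax)&(hsv[...,1]<smax)).astype(np.uint8)*255
(array([ 0.50509042, -0.11909117]), array([0.04720722, 0.04122747]), 83.70967864990234, [268.10670539781455, 198.93710801306457])
(array([ 0.49975404, -0.11769673]), array([0.04752926, 0.04171805]), 84.11241912841797, [213.99881657030988, 198.76591321005782])
(array([ 0.5033561 , -0.11760729,  0.0744753 ]), [np.float64(0.0011845514670789175), np.float64(0.0011845514670789266)])
[0.517  0.0006] [0.038  0.0319] [0.5174 0.0031] [0.0379 0.0319] (array([0.51687495, 0.00195827, 0.0730441 ]), [np.float64(0.0011372476338646384), np.float64(0.0011372476338646516)])
[0.5283 0.1185] [0.0379 0.0316] [0.5284 0.121 ] [0.0379 0.0323] (array([0.52818647, 0.1201998 , 0.0731461 ]), [np.float64(0.0010814507400970636), np.float64(0.0010814507400970746)])
```

View pics/ms.png

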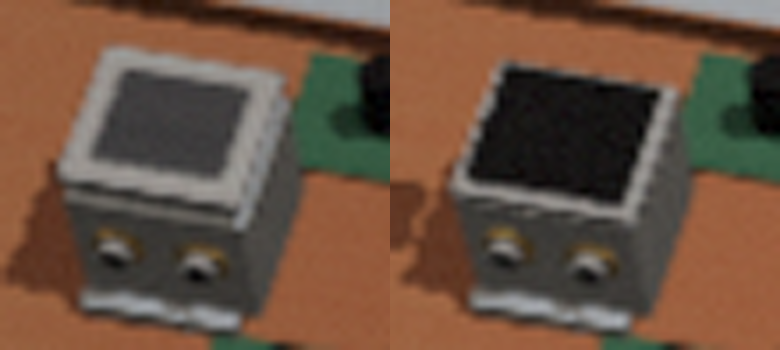

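The dark area's height triangulates to about 0.0745 m, level with or just above the neighbours' tops, and the gap line is gone. So the lid is down, and the box's dark core shows through it. The press ended on a hard stop at 20 N after about 6.3 mm, and the starting proudness was 6.7 ± 0.5 mm, so I take it as home. Descending to grasp now.

Emit:
{"api": "drive_tool", "payload": {"moves": [{"translation":[0.4,-0.3,-3],"delta_rot":[0.007,0.002,0.004],"fingers":100},{"translation":[1.0,-0.7,-6.5],"delta_rot":[0.007,0.002,0.004],"fingers":100},{"translation":[1.4,-1.0,-10],"delta_rot":[0.007,0.002,0.004],"fingers":100},{"translation":[1.4,-1.0,-13.5],"delta_rot":[0.007,0.002,0.004],"fingers":100},{"translation":[1.4,-1.0,-16],"delta_rot":[0.007,0.002,0.004],"fingers":100},{"translation":[1.4,-1.0,-17.5],"delta_rot":[0.007,0.002,0.004],"fingers":100},{"translation":[1.4,-1.0,-17.5],"delta_rot":[0.007,0.002,0.004],"fingers":100}]}}

```text
time: 13.15
tool_pos: [0.5019, -0.1168, 0.0721]
tcp_rot: [-0.003, 0.053, 0.999, 0.0]
ft_force: [-1.2, -0.1, -0.0]
width: 0.0855
```

```bash
python3 - <<'E'
from h import *
wshot("g2")
c=read_camera("scene"); np.savez("scene7.npz",**c)
a=cv2.resize(c["frame"][140:240,160:280],None,fx=3.5,fy=3.5,interpolation=cv2.INTER_CUBIC)
b=cv2.resize(cv2.imread("pics/w_g2.png")[120:390,120:450],(428,350))
cv2.imwrite("pics/g2.png",np.hstack([a[:350,:370],b]))
E
```

```text
t 13.15 F [-1.2 -0.1 -0. ] p [ 0.5019 -0.1168  0.0721]
```

View pics/g2.png

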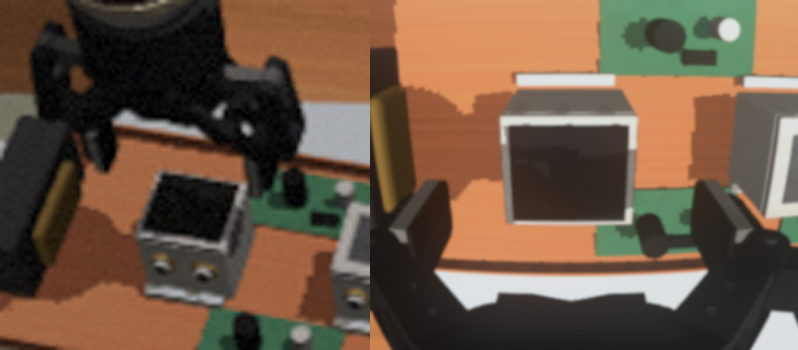

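```bash
python3 - <<'E'
from h import *
i=np.load("w_g2.npz")["frame"][180:300,215:330].astype(float)
cv2.imwrite("pics/g2z.png",cv2.resize(np.clip(i*2.2,0,255).astype(np.uint8),None,fx=5,fy=5,interpolation=cv2.INTER_CUBIC))
E
```

```text
(no output)
```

View pics/g2z.png

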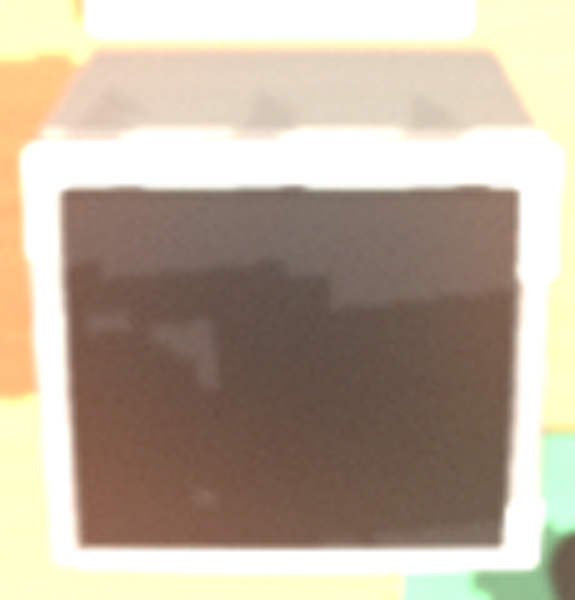

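The dark top is a flat surface flush with the rim, with the gripper's shadow falling across it, so it isn't a cavity. The fingers straddle the module evenly. Going down to the grasp height.

Emit:
{"api": "drive_tool", "payload": {"moves": [{"translation":[0,0,-2],"delta_rot":[0,0,0],"fingers":100},{"translation":[0,0,-4],"delta_rot":[0,0,0],"fingers":100},{"translation":[0,0,-5.5],"delta_rot":[0,0,0],"fingers":100},{"translation":[0,0,-6.2],"delta_rot":[0,0,0],"fingers":100},{"translation":[0,0,-6.2],"delta_rot":[0,0,0],"fingers":100}]}}

```text
time: 13.67
tool_pos: [0.5046, -0.1187, 0.013]
tcp_rot: [-0.001, 0.053, 0.999, -0.001]
ft_force: [-0.7, -0.1, -1.0]
width: 0.0854
```

```bash
python3 - <<'E'
from h import *
wshot("g3")
c=read_camera("scene"); np.savez("scene8.npz",**c)
a=cv2.resize(c["frame"][140:240,160:280],None,fx=3.5,fy=3.5,interpolation=cv2.INTER_CUBIC)
b=cv2.resize(cv2.imread("pics/w_g3.png")[120:390,120:450],(428,350))
cv2.imwrite("pics/g3.png",np.hstack([a[:350,:370],b]))
E
```

```text
t 13.6667 F [-0.7 -0.1 -1. ] p [ 0.5046 -0.1187  0.013 ]
```

View pics/g3.png

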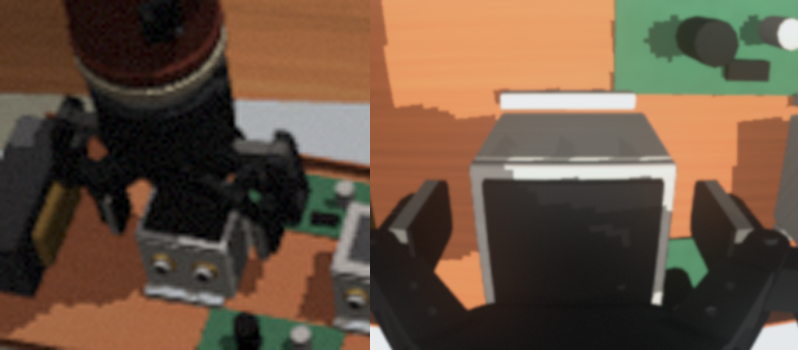

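Emit:
{"api": "drive_tool", "payload": {"moves": [{"translation":[0,0,-0.8],"delta_rot":[0,0,0],"fingers":100},{"translation":[0,0,-0.8],"delta_rot":[0,0,0],"fingers":85},{"translation":[0,0,-0.8],"delta_rot":[0,0,0],"fingers":70},{"translation":[0,0,-0.8],"delta_rot":[0,0,0],"fingers":60},{"translation":[0,0,-0.8],"delta_rot":[0,0,0],"fingers":50},{"translation":[0,0,-0.8],"delta_rot":[0,0,0],"fingers":40},{"translation":[0,0,-0.8],"delta_rot":[0,0,0],"fingers":40}], "squeeze": 60}}

```text
time: 14.35
tool_pos: [0.5048, -0.1192, 0.0049]
tcp_rot: [-0.001, 0.054, 0.999, -0.001]
ft_force: [0.6, -0.5, 3.6]
width: 0.0556
```

```bash
python3 - <<'E'
from h import *
wshot("g4")
c=read_camera("scene"); np.savez("scene9.npz",**c)
a=cv2.resize(c["frame"][140:240,160:280],None,fx=3.5,fy=3.5,interpolation=cv2.INTER_CUBIC)
b=cv2.resize(cv2.imread("pics/w_g4.png")[120:390,120:450],(428,350))
cv2.imwrite("pics/g4.png",np.hstack([a[:350,:370],b]))
E
```

```text
t 14.35 F [ 0.6 -0.5  3.6] p [ 0.5048 -0.1192  0.0049]
```

View pics/g4.png

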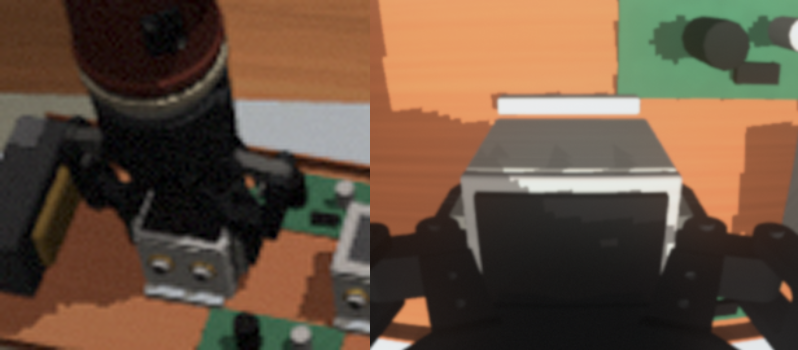

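The opening reads 55.6 mm, so the module is gripped. Lifting.

Emit:
{"api": "drive_tool", "payload": {"moves": [{"translation":[0,0,0.7],"delta_rot":[0,0,0],"fingers":40},{"translation":[0,0,2],"delta_rot":[0,0,0],"fingers":40},{"translation":[0,0,4.5],"delta_rot":[0,0,0],"fingers":40},{"translation":[0,0,7.5],"delta_rot":[0,0,0],"fingers":40},{"translation":[0,0,10.5],"delta_rot":[0,0,0],"fingers":40},{"translation":[0,0,13.5],"delta_rot":[0,0,0],"fingers":40},{"translation":[0,0,15],"delta_rot":[0,0,0],"fingers":40},{"translation":[0,0,15],"delta_rot":[0,0,0],"fingers":40}]}}

```text
time: 15.12
tool_pos: [0.5066, -0.1199, 0.1587]
tcp_rot: [0.002, 0.054, 0.999, -0.002]
ft_force: [0.7, 0.1, -1.9]
width: 0.0553
```

```bash
cat > tgt.py <<'E'
from h import *
L=np.array([.7275,.1125,.312]);PIT,YAW=20.5,-8.9
Rt=tgtR(np.radians(YAW),np.radians(PIT)); ux=-Rt[:,0]
C=L-.145*ux
def tcp(m=(.0008,0,-.040)): return C-Rt@np.array(m)
E
python3 - <<'E'
from tgt import *
wshot("g5")
c=read_camera("scene"); np.savez("scene10.npz",**c); c2=read_camera("top"); np.savez("top10.npz",**c2)
a=cv2.resize(c["frame"][110:250,130:290],None,fx=2.5,fy=2.5,interpolation=cv2.INTER_CUBIC)
b=cv2.resize(cv2.imread("pics/w_g5.png")[120:390,120:450],(398,350))
cv2.imwrite("pics/g5.png",np.hstack([a,b]))
print(tcp()); delta(Rt,tcp())
E
```

```text
t 15.1167 F [ 0.7  0.1 -1.9] p [ 0.5066 -0.1199  0.1587]
[0.60789774 0.13122921 0.22403321]
cm [10.49, 24.97, 7.14] rot [-0.0465, -0.3599, -0.0474] deg 21.0
```

View pics/g5.png

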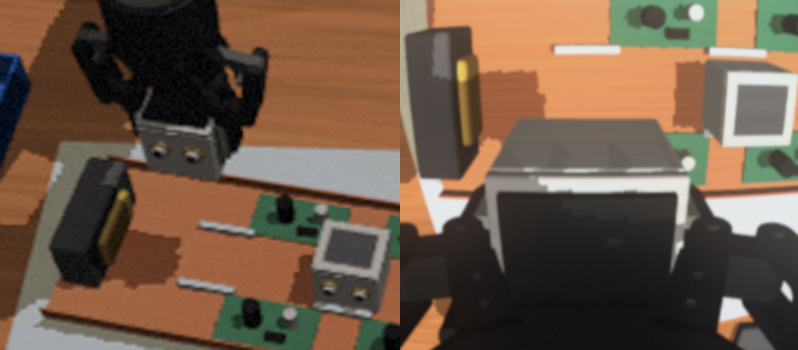

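The module is up and unmoved in the fingers: the lid edge is at the same wrist row as before. Moving to the show pose.

Emit:
{"api": "drive_tool", "payload": {"moves": [{"translation":[0.5,1.5,1.5],"delta_rot":[0,0,0],"fingers":40},{"translation":[1,4,3],"delta_rot":[0,-0.05,0],"fingers":40},{"translation":[2,7,4.5],"delta_rot":[-0.01,-0.1,-0.01],"fingers":40},{"translation":[3,10,6],"delta_rot":[-0.02,-0.15,-0.02],"fingers":40},{"translation":[4.5,13,7],"delta_rot":[-0.025,-0.2,-0.025],"fingers":40},{"translation":[6,16,7],"delta_rot":[-0.03,-0.25,-0.03],"fingers":40},{"translation":[7.5,19,7],"delta_rot":[-0.04,-0.3,-0.04],"fingers":40},{"translation":[9,21.5,7],"delta_rot":[-0.045,-0.34,-0.045],"fingers":40}]}}

```text
time: 15.93
tool_pos: [0.5929, 0.0981, 0.2215]
tcp_rot: [0.168, 0.075, 0.983, -0.014]
ft_force: [-0.3, -0.9, -2.8]
width: 0.0555
```

```bash
python3 - <<'E'
from tgt import *
delta(Rt,tcp())
E
```

```text
cm [1.5, 3.31, 0.26] rot [-0.0007, -0.0194, -0.0022] deg 1.1
```

Emit:
{"api": "drive_tool", "payload": {"moves": [{"translation":[0.5,1.2,0.1],"delta_rot":[0,-0.01,0],"fingers":40},{"translation":[1.0,2.2,0.2],"delta_rot":[0,-0.019,-0.002],"fingers":40},{"translation":[1.4,3.0,0.2],"delta_rot":[0,-0.019,-0.002],"fingers":40},{"translation":[1.4,3.0,0.2],"delta_rot":[0,-0.019,-0.002],"fingers":40},{"translation":[1.4,3.0,0.2],"delta_rot":[0,-0.019,-0.002],"fingers":40},{"translation":[1.4,3.0,0.2],"delta_rot":[0,-0.019,-0.002],"fingers":40}]}}

```text
time: 16.43
tool_pos: [0.6077, 0.1253, 0.2251]
tcp_rot: [0.177, 0.077, 0.981, -0.014]
ft_force: [0.5, 0.6, -2.7]
width: 0.0557
```

```bash
python3 - <<'E'
from tgt import *
delta(Rt,tcp())
wshot("s1")
for n in("scene","top"):
    c=read_camera(n); np.savez(f"{n}11.npz",**c); cv2.imwrite(f"pics/{n}11.png",c["frame"])
E
```

```text
cm [0.02, 0.6, -0.11] rot [0.0001, -0.0007, 0.0006] deg 0.1
t 16.4333 F [ 0.5  0.6 -2.7] p [0.6077 0.1253 0.2251]
```

View pics/scene11.png

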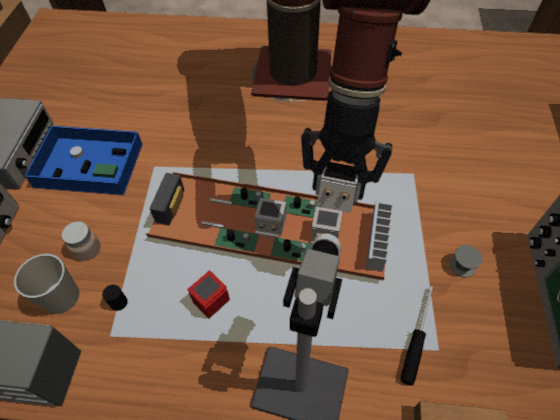

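View pics/top11.png

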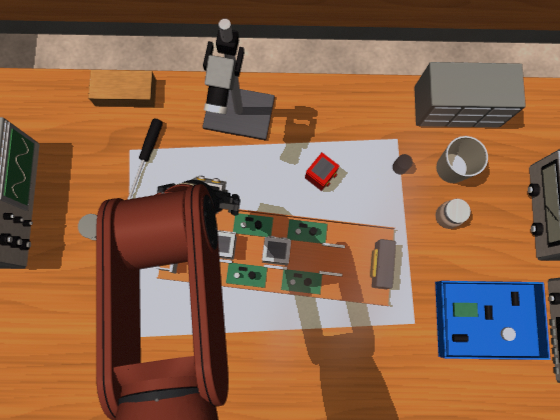

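View pics/w_s1.png

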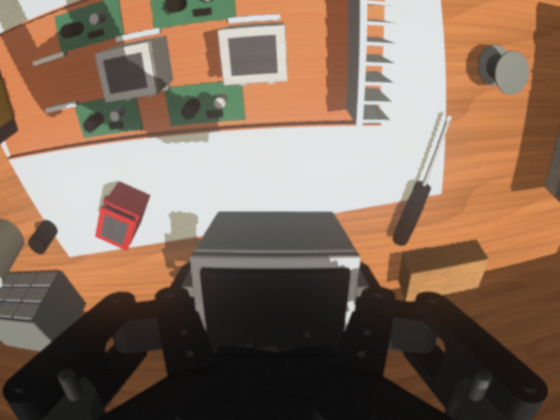

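In the show position the scene view has the socket face at about (340,190) facing the camera head at (315,260). The wrist view shows the module's rear face: its bottom edge is near row 212 and its lid edge near row 255. I'll check the in-hand pose against both views.

```bash
cat > chk.py <<'E'
from tgt import *
def check(wn,si,m=(.0008,0,-.040),draw=True):
    d=np.load(f"w_{wn}.npz"); s=cam("scene",si)
    H=np.linalg.inv(np.load("w_m1.npz")["T"]) # unused
    T=d["T"]@np.linalg.inv(read_he()); R,p=T[:3,:3],T[:3,3]
    Rm=np.stack([-R[:,0],R[:,1],-R[:,2]],1); c=p+R@np.array(m)
    pts={"lidL":(-.025,-.028,.030),"lidR":(-.025,.028,.030),"botL":(-.025,-.028,-.025),"botR":(-.025,.028,-.025)}
    print("wrist",{k:wproj(d,c+Rm@np.array(v)).round(1).tolist() for k,v in pts.items()})
    sp={"sockL":(.031,-.013,0),"sockR":(.031,.013,0),"flT":(.025,-.028,.030),"frT":(.025,.028,.030),"flB":(.025,-.028,-.025),"frB":(.025,.028,-.025)}
    print("scene",{k:proj(s,c+Rm@np.array(v)).round(1).tolist() for k,v in sp.items()})
    print("face centre in lens frame mm",((np.stack([ux,Rt[:,1],-Rt[:,2]],1).T@(c+Rm[:,0]*.025-L))*1e3).round(1))
def read_he():
    return np.array(np.load("wrist0.npz")["hand_eye"])
E
python3 - <<'E'
from chk import *
check("s1",11)
s=cam("scene",11)["frame"][150:235,300:380]; w=np.load("w_s1.npz")["frame"][195:345,180:370]
a=cv2.resize(s,None,fx=5,fy=5,interpolation=cv2.INTER_CUBIC); b=cv2.resize(np.clip(w.astype(float)*1.5,0,255).astype(np.uint8),(400,316),interpolation=cv2.INTER_CUBIC)
o=np.zeros((425,800,3),np.uint8);o[:,:400]=a;o[:316,400:]=b;cv2.imwrite("pics/chk1.png",o)
E
```

```text
wrist {'lidL': [186.3, 255.9], 'lidR': [359.3, 255.9], 'botL': [215.3, 210.2], 'botR': [331.5, 210.1]}
scene {'sockL': [324.8, 195.9], 'sockR': [341.2, 199.3], 'flT': [318.5, 175.8], 'frT': [354.5, 183.0], 'flB': [314.2, 204.9], 'frB': [348.7, 212.1]}
face centre in lens frame mm [-119.2   -7.4    0.9]
```

View pics/chk1.png

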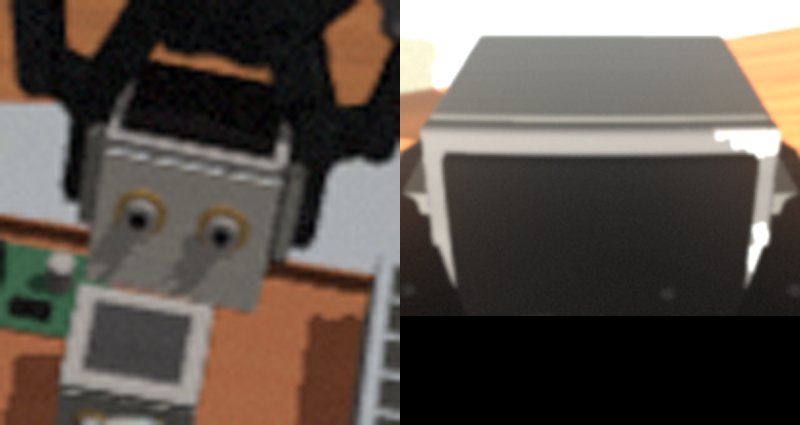

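```bash
python3 - <<'E'
from tgt import *
delta(Rt,tcp()); print(robot.get_obs()["time"],np.round(robot.get_obs()["joint_velocities"],3))
E
```

```text
cm [-0.03, 0.61, -0.22] rot [-0.0003, 0.0012, 0.0012] deg 0.1
16.5833 [-0.001 -0.001 -0.004  0.001  0.     0.004]
```

Emit:
{"api": "drive_tool", "payload": {"moves": [{"translation":[0,0.3,-0.1],"delta_rot":[0,0,0],"fingers":40},{"translation":[0,0.6,-0.2],"delta_rot":[0,0,0],"fingers":40},{"translation":[0,0.6,-0.2],"delta_rot":[0,0,0],"fingers":40},{"translation":[0,0.6,-0.2],"delta_rot":[0,0,0],"fingers":40},{"translation":[0,0.6,-0.2],"delta_rot":[0,0,0],"fingers":40},{"translation":[0,0.6,-0.2],"delta_rot":[0,0,0],"fingers":40}]}}

```text
time: 17.08
tool_pos: [0.6083, 0.132, 0.2245]
tcp_rot: [0.178, 0.076, 0.981, -0.014]
ft_force: [-0.4, 0.7, -3.5]
width: 0.0554
```

```bash
python3 - <<'E'
from chk import *
delta(Rt,tcp())
wshot("s2")
for n in("scene","top"):
    c=read_camera(n); np.savez(f"{n}12.npz",**c); cv2.imwrite(f"pics/{n}12.png",c["frame"])
check("s2",12)
s=cam("scene",12)["frame"][155:225,305:375]; w=np.load("w_s2.npz")["frame"][195:345,180:370]
a=cv2.resize(s,None,fx=8,fy=8,interpolation=cv2.INTER_CUBIC); cv2.imwrite("pics/chk2a.png",a)
cv2.imwrite("pics/chk2b.png",cv2.resize(np.clip(w.astype(float)*1.5,0,255).astype(np.uint8),None,fx=4,fy=4,interpolation=cv2.INTER_CUBIC))
print(robot.get_obs()["joint_positions"].round(3) if hasattr(robot.get_obs()["joint_positions"],'round') else robot.get_obs()["joint_positions"])
E
```

```text
cm [-0.04, -0.08, -0.05] rot [-0.0004, 0.0018, -0.0001] deg 0.1
t 17.0833 F [-0.4  0.7 -3.5] p [0.6083 0.132  0.2245]
wrist {'lidL': [186.3, 255.9], 'lidR': [359.3, 255.9], 'botL': [215.3, 210.2], 'botR': [331.5, 210.1]}
scene {'sockL': [329.1, 196.8], 'sockR': [345.5, 200.1], 'flT': [322.8, 176.6], 'frT': [358.9, 183.8], 'flB': [318.4, 205.8], 'frB': [352.9, 213.0]}
face centre in lens frame mm [-120.    -0.7    0.5]
[ 0.147 -0.057  1.836 -0.122  1.021 -1.222]
```

View pics/chk2a.png

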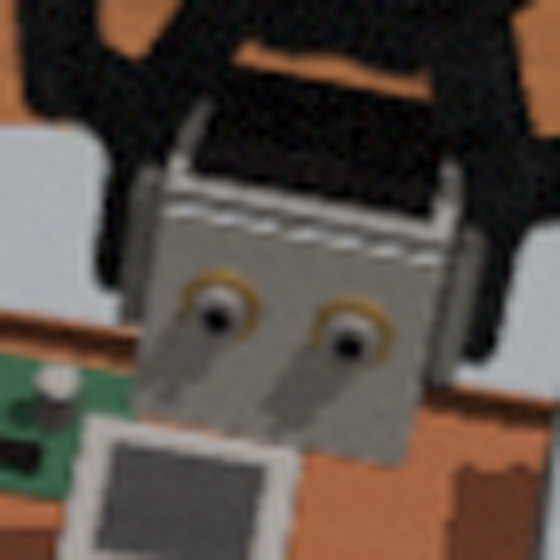

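View pics/chk2b.png

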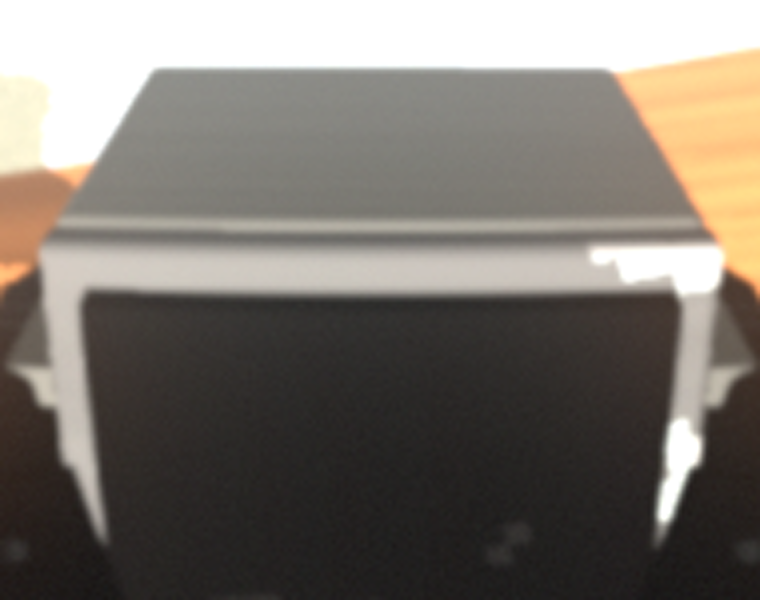

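```bash
cat > fit.py <<'E'
from chk import *
from scipy.optimize import least_squares
d=np.load("w_s2.npz"); T=d["T"]@np.linalg.inv(read_he()); R,p=T[:3,:3],T[:3,3]
f=lambda a:((a[0]+.5)/4-.5+180,(a[1]+.5)/4-.5+195)
obs=np.array([f(q) for q in ((155,69),(608,69),(43,245),(722,245),(62,226),(702,226))])
pts=np.array([(-.025,-.028,-.025),(-.025,.028,-.025),(-.025,-.028,.030),(-.025,.028,.030),(-.025,-.028,.0252),(-.025,.028,.0252)])
B=np.stack([-R[:,0],R[:,1],-R[:,2]],1)
def res(v,full=True):
    Rm=B@Rot.from_rotvec(v[3:]).as_matrix(); c=p+R@v[:3]
    return np.concatenate([wproj(d,c+Rm@q)-o for q,o in zip(pts,obs)])
for fix in (False,True):
    g=(lambda v:res(np.r_[v,0,0,0])) if fix else res
    r=least_squares(g,[0,0,-.04]+([] if fix else [0,0,0])); print(r.x.round(4),"deg",np.degrees(r.x[3:]).round(2),"rms px",np.sqrt(np.mean(r.fun**2)).round(2),r.fun.round(1))
E
python3 fit.py
```

```text
[-0.0008  0.0008 -0.0373 -0.0009 -0.0064 -0.0011] deg [-0.05 -0.37 -0.06] rms px 0.52 [-0.3  0.1  0.3  0.1  0.8  0.3 -0.9  0.3 -0.7 -0.4  0.8 -0.4]
[-0.0007  0.0008 -0.037 ] deg [] rms px 0.57 [-0.2 -0.4  0.4 -0.5  0.9  0.6 -1.   0.5 -0.6 -0.2  0.7 -0.3]
```

```bash
sed -i 's/L=np.array.*/L=np.array([.7275,.1111,.312]);PIT,YAW=20.4,-8.9/; s/m=(.0008,0,-.040)/m=(-.0003,.0008,-.0385)/' tgt.py; sed -i 's/m=(.0008,0,-.040)/m=(-.0003,.0008,-.0385)/' chk.py
python3 - <<'E'
from chk import *
delta(Rt,tcp()); check("s2",12)
E
```

```text
cm [-0.22, -0.27, 0.08] rot [-0.0002, 0.0034, 0.0] deg 0.2
wrist {'lidL': [190.1, 257.2], 'lidR': [360.3, 257.1], 'botL': [217.6, 211.5], 'botR': [332.5, 211.5]}
scene {'sockL': [329.3, 198.0], 'sockR': [345.8, 201.4], 'flT': [323.1, 177.9], 'frT': [359.2, 185.1], 'flB': [318.7, 207.0], 'frB': [353.1, 214.2]}
face centre in lens frame mm [-119.1    1.5   -1.1]
```

Emit:
{"api": "drive_tool", "payload": {"moves": [{"translation":[-0.1,-0.15,0.05],"delta_rot":[0,0.003,0],"fingers":40},{"translation":[-0.2,-0.27,0.08],"delta_rot":[0,0.003,0],"fingers":40},{"translation":[-0.2,-0.27,0.08],"delta_rot":[0,0.003,0],"fingers":40},{"translation":[-0.2,-0.27,0.08],"delta_rot":[0,0.003,0],"fingers":40},{"translation":[-0.2,-0.27,0.08],"delta_rot":[0,0.003,0],"fingers":40},{"translation":[-0.2,-0.27,0.08],"delta_rot":[0,0.003,0],"fingers":40}]}}

```text
time: 17.73
tool_pos: [0.6063, 0.1293, 0.2252]
tcp_rot: [0.177, 0.076, 0.981, -0.014]
ft_force: [0.6, -0.4, -2.6]
width: 0.055
```

```bash
python3 - <<'E'
from chk import *
delta(Rt,tcp())
wshot("s3")
for n in("scene","top"):
    c=read_camera(n); np.savez(f"{n}13.npz",**c); cv2.imwrite(f"pics/{n}13.png",c["frame"])
check("s3",13)
o=np.hstack([cv2.resize(cam("scene",13)["frame"][150:310,270:390],(420,560),interpolation=cv2.INTER_CUBIC),cv2.resize(cam("top",13)["frame"][40:220,160:260],(311,560),interpolation=cv2.INTER_CUBIC)])
cv2.imwrite("pics/s3.png",o)
E
```

```text
cm [-0.02, 0.0, 0.0] rot [-0.0002, 0.0004, 0.0001] deg 0.0
t 17.7333 F [ 0.6 -0.4 -2.6] p [0.6063 0.1293 0.2252]
wrist {'lidL': [190.1, 257.2], 'lidR': [360.3, 257.1], 'botL': [217.6, 211.5], 'botR': [332.5, 211.5]}
scene {'sockL': [327.7, 196.7], 'sockR': [344.1, 200.0], 'flT': [321.4, 176.6], 'frT': [357.4, 183.7], 'flB': [317.0, 205.6], 'frB': [351.5, 212.8]}
face centre in lens frame mm [-1.202e+02 -1.500e+00  1.000e-01]
```

View pics/s3.png

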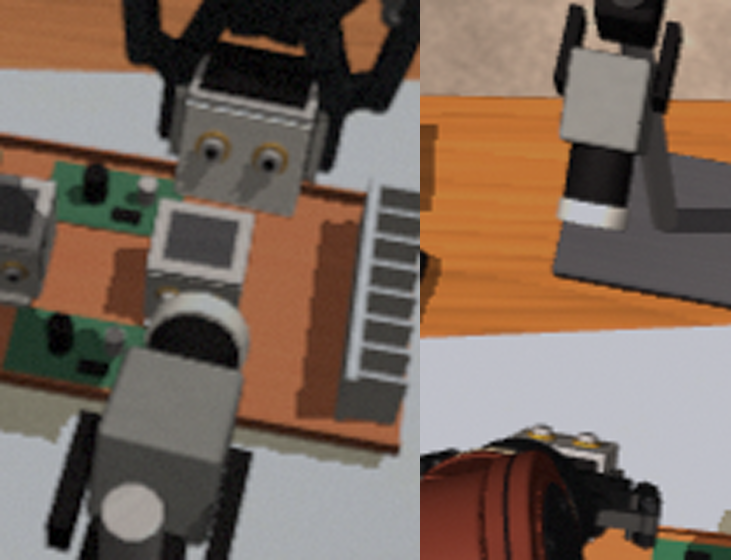

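```bash
grep -n "m=(" tgt.py chk.py; grep -n "^L=" tgt.py; python3 - <<'E'
from chk import *
print(tcp(),C,Rt@np.array((-.0003,.0008,-.0385)),pose()[1])
E
```

```text
tgt.py:5:def tcp(m=(-.0003,.0008,-.0385)): return C-Rt@np.array(m)
chk.py:2:def check(wn,si,m=(-.0003,.0008,-.0385),draw=True):
2:L=np.array([.7275,.1111,.312]);PIT,YAW=20.4,-8.9
[0.60608731 0.12930297 0.22526712] [0.59323044 0.13212605 0.26145705] [-0.01285688  0.00282308  0.03618993] [0.60630862 0.12930451 0.22516668]
```

```bash
python3 - <<'E'
from chk import *
d=np.load("w_s3.npz");R,p=pose();T=np.eye(4);T[:3,:3]=R;T[:3,3]=p
h=np.linalg.inv(T)@d["T"];print((h-read_he()).round(4))
c=read_camera("wrist");print((c["hand_eye"]-read_he()).round(5))
Tt=d["T"]@np.linalg.inv(read_he()); print((Tt-T).round(4))
c=read_camera("wrist");o=robot.get_obs();print((c["hand_eye"]-read_he()).round(5),o["tool_pos"])
E
```

```text
[[-0.0004  0.0005 -0.0019  0.0006]
 [-0.     -0.0007  0.0008 -0.0016]
 [-0.001  -0.0019 -0.0005 -0.0001]
 [ 0.      0.      0.      0.    ]]
[[-2.80e-04  5.20e-04 -1.86e-03  5.80e-04]
 [-0.00e+00 -5.20e-04  8.10e-04 -1.62e-03]
 [-9.20e-04 -1.86e-03 -5.20e-04 -1.00e-05]
 [ 0.00e+00  0.00e+00  0.00e+00  0.00e+00]]
[[ 0.0007  0.      0.002  -0.0005]
 [ 0.0003 -0.      0.0007 -0.0014]
 [-0.0019  0.0011  0.0007  0.0001]
 [ 0.      0.      0.      0.    ]]
[[-2.80e-04  5.20e-04 -1.86e-03  5.80e-04]
 [-0.00e+00 -5.20e-04  8.10e-04 -1.62e-03]
 [-9.20e-04 -1.86e-03 -5.20e-04 -1.00e-05]
 [ 0.00e+00  0.00e+00  0.00e+00  0.00e+00]] [0.60631732 0.12933642 0.22518267]
```

```bash
python3 - <<'E'
from chk import *
for n in ("scene","top"):
  for i in (5,6,10,13):
    try: a,b=cam(n,0),cam(n,i)
    except Exception as e: continue
    print(n,i,np.abs(a["R"]-b["R"]).max().round(5),(a["t"]-b["t"]).round(5),np.abs(a["K"]-b["K"]).max().round(3))
P={"m1":(.488,-.1081,.2484),"m7":(.504,-.1181,.1918),"l1":(.6058,.0328,.4484),"l2":(.562,.0668,.3443),"g1":(.4901,-.1084,.2482),"s1":(.6077,.1253,.2251),"s3":(.6063,.1293,.2252)}
for k,p in P.items():
    T=np.load(f"w_{k}.npz")["T"]; c=T[:3,3]; # camera->tcp expressed in camera frame, should be const
    print(k,(T[:3,:3].T@(np.array(p)-c)).round(4))
h=read_he(); print("first",(h[:3,:3].T@(-h[:3,3])).round(4))
E
```

```text
scene 5 0.0 [0. 0. 0.] 0.0
scene 6 0.0 [0. 0. 0.] 0.0
scene 10 0.0 [0. 0. 0.] 0.0
scene 13 0.0 [0. 0. 0.] 0.0
top 5 0.0 [0. 0. 0.] 0.0
top 6 0.0 [0. 0. 0.] 0.0
top 10 0.0 [0. 0. 0.] 0.0
top 13 0.0 [0. 0. 0.] 0.0
m1 [0.0008 0.0213 0.1766]
m7 [0.0008 0.0213 0.1766]
l1 [0.0008 0.0213 0.1772]
l2 [0.001  0.0212 0.1767]
g1 [0.0008 0.0213 0.1766]
s1 [0.0009 0.0212 0.1766]
s3 [0.0009 0.0213 0.1766]
first [-0.0006  0.0211  0.1764]
```

The hand-eye matrix saved in my very first shot differs from all later ones by about 1.5 mm. All the survey shots used the later one. I'll redo the in-hand fit with the right matrix.

```bash
python3 - <<'E'
from h import *
c=read_camera("wrist"); np.save("he.npy",c["hand_eye"])
E
sed -i 's/return np.array(np.load("wrist0.npz")\["hand_eye"\])/return np.load("he.npy")/' chk.py
python3 fit.py
```

```text
[-0.0004 -0.0008 -0.0374 -0.     -0.0083 -0.0014] deg [-0.   -0.48 -0.08] rms px 0.52 [-0.3  0.1  0.3  0.1  0.8  0.3 -0.9  0.3 -0.7 -0.4  0.8 -0.4]
[-0.0003 -0.0007 -0.0371] deg [] rms px 0.61 [-0.3 -0.5  0.3 -0.7  0.9  0.7 -1.   0.5 -0.6 -0.1  0.7 -0.3]
```

```bash
python3 - <<'E' >/dev/null
from ov import *
out=[]
d=cam("scene",13); x0,y0,x1,y1=(300,228,350,268)
for Xc in ([.7275,.1120,.312],[.7275,.1135,.310]):
    c=cv2.resize(d["frame"][y0:y1,x0:x1],None,fx=8,fy=8,interpolation=cv2.INTER_CUBIC)
    for dx,col in((0,(0,0,255)),(.01,(255,0,0))):
      pp=[(proj(d,np.array(Xc)+A@np.array([dx,.02*np.cos(a),.02*np.sin(a)]))-[x0,y0]+.5)*8-.5 for a in np.linspace(0,2*np.pi,60)]
      cv2.polylines(c,[np.array(pp).round().astype(np.int32)],True,col,1)
    out.append(c)
cv2.imwrite("pics/ov2.png",np.hstack(out))
E
```

```text
(no output)
```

View pics/ov2.png

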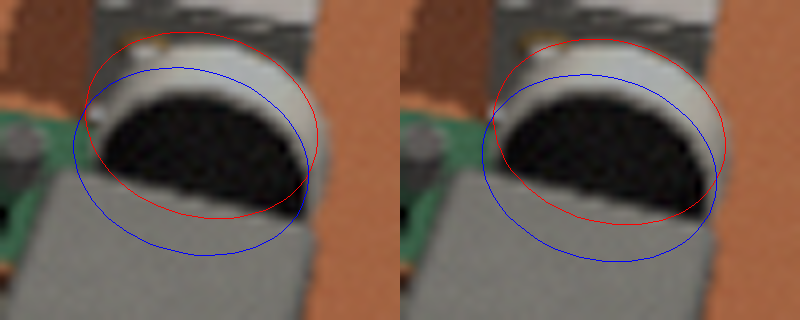

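```bash
sed -i 's/L=np.array.*/L=np.array([.7277,.1117,.3112]);PIT,YAW=20.5,-8.9/; s/m=(-.0003,.0008,-.0385)/m=(-.0002,0,-.0390)/' tgt.py chk.py
python3 - <<'E'
from chk import *
delta(Rt,tcp()); check("s3",13)
E
```

```text
cm [0.05, 0.13, -0.14] rot [-0.0004, -0.0014, 0.0] deg 0.1
wrist {'lidL': [192.0, 258.6], 'lidR': [362.6, 258.3], 'botL': [218.9, 212.2], 'botR': [334.0, 212.0]}
scene {'sockL': [328.1, 196.7], 'sockR': [344.6, 200.1], 'flT': [321.9, 176.6], 'frT': [358.0, 183.8], 'flB': [317.5, 205.6], 'frB': [351.9, 212.9]}
face centre in lens frame mm [-119.7   -1.4    1.4]
```

Emit:
{"api": "drive_tool", "payload": {"moves": [{"translation":[0.05,0.13,-0.14],"delta_rot":[0,-0.001,0],"fingers":40},{"translation":[0.05,0.13,-0.14],"delta_rot":[0,-0.001,0],"fingers":40},{"translation":[0.05,0.13,-0.14],"delta_rot":[0,-0.001,0],"fingers":40},{"translation":[0.05,0.13,-0.14],"delta_rot":[0,-0.001,0],"fingers":40},{"translation":[0.05,0.13,-0.14],"delta_rot":[0,-0.001,0],"fingers":40},{"translation":[0.05,0.13,-0.14],"delta_rot":[0,-0.001,0],"fingers":40}]}}

```text
time: 18.53
tool_pos: [0.6068, 0.1306, 0.2238]
tcp_rot: [0.177, 0.076, 0.981, -0.014]
ft_force: [0.9, -0.3, -2.1]
width: 0.0554
```

```bash
python3 - <<'E'
from chk import *
delta(Rt,tcp()); wshot("s4")
c=read_camera("scene"); np.savez("scene14.npz",**c); cv2.imwrite("pics/scene14.png",c["frame"]); check("s4",14)
cv2.imwrite("pics/s4.png",cv2.resize(c["frame"][155:225,305:375],None,fx=8,fy=8,interpolation=cv2.INTER_CUBIC))
# neighbours unmoved?
s0=cam("scene",0)
for w in ((254,196,290,222),): print(label(s0["frame"],w,lambda p:ray(s0,p),.075,85)[0], label(c["frame"],w,lambda p:ray(s0,p),.075,85)[0])
d0,d1=np.load("w_g5.npz")["frame"],np.load("w_s4.npz")["frame"]
E
```

```text
cm [0.0, -0.0, -0.0] rot [-0.0004, -0.0003, -0.0] deg 0.0
t 18.5333 F [ 0.9 -0.3 -2.1] p [0.6068 0.1306 0.2238]
wrist {'lidL': [192.0, 258.6], 'lidR': [362.6, 258.3], 'botL': [218.9, 212.2], 'botR': [334.0, 212.0]}
scene {'sockL': [328.9, 197.5], 'sockR': [345.3, 200.9], 'flT': [322.7, 177.4], 'frT': [358.7, 184.6], 'flB': [318.2, 206.4], 'frB': [352.7, 213.7]}
face centre in lens frame mm [-120.   -0.    0.]
[0.5174875  0.00312844] [0.51783474 0.00238519]
```

View pics/scene14.png

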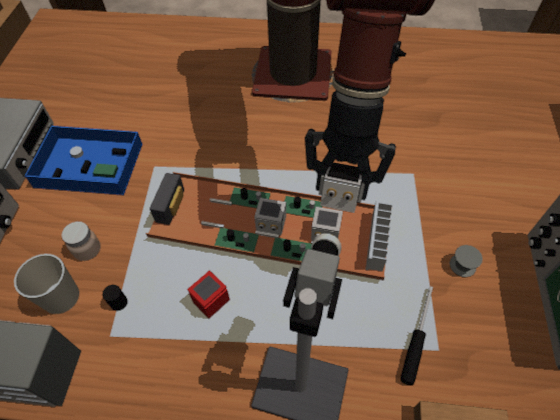

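View pics/s4.png

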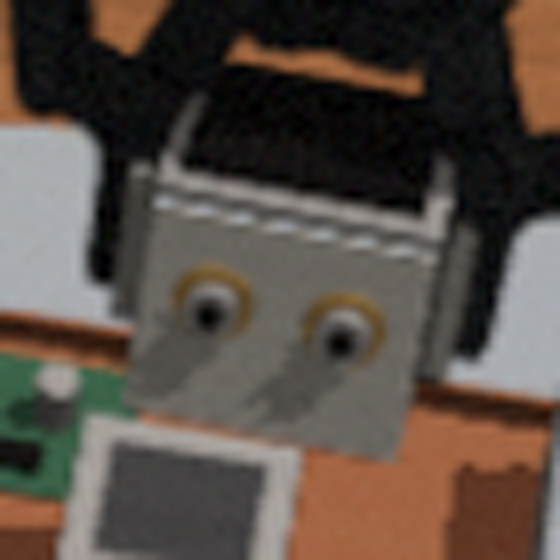

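Sockets are upright and centred in the scene view, at (331.5,194) and (347.5,198). The face looks slightly shorter there than predicted, so I'll check that the module hasn't pitched in the fingers since the grasp.

```bash
python3 - <<'E'
from h import *
for n in ("g4","g5","s1","s4"):
    g=cv2.cvtColor(np.load(f"w_{n}.npz")["frame"],cv2.COLOR_BGR2GRAY)[200:275,180:375]; g=cv2.resize(g,None,fx=4,fy=4,interpolation=cv2.INTER_CUBIC)
    L=cv2.createLineSegmentDetector().detect(g)[0][:,0,:]
    print(n,sorted([(round(float((b+d)/8+200),1),round(float(abs(a-c)/4),0),round(float((d-b)/(c-a)),3)) for a,b,c,d in L if abs(a-c)>200 and abs(b-d)<16]))
s=cam("scene",14); g=cv2.cvtColor(s["frame"],cv2.COLOR_BGR2GRAY)[165:220,312:370];g=cv2.resize(g,None,fx=4,fy=4,interpolation=cv2.INTER_CUBIC)
L=cv2.createLineSegmentDetector().detect(g)[0][:,0,:]
for a,b,c,d in L:
    if np.hypot(a-c,b-d)>40: print("sc",np.round([a/4+312,b/4+165,c/4+312,d/4+165],1))
E
```

```text
g4 [(208.2, 107.0, -0.0), (211.2, 115.0, 0.001), (252.8, 54.0, -0.001), (256.4, 132.0, -0.003)]
g5 [(211.4, 92.0, 0.003), (256.4, 132.0, -0.004), (268.3, 56.0, -0.028)]
s1 [(211.4, 114.0, 0.001), (252.9, 59.0, 0.001), (268.2, 135.0, 0.003)]
s4 [(211.4, 114.0, 0.001), (252.8, 100.0, -0.002), (268.2, 141.0, 0.002)]
sc [315.4 189.9 317.6 173.5]
sc [369.2 183.7 365.3 200.2]
sc [357.3 182.  327.8 176.2]
sc [359.8 202.9 369.8 204.5]
sc [311.9 194.9 321.8 197. ]
sc [325.3 177.8 359.1 184.6]
sc [319.2 209.9 338.6 213.1]
sc [324.2 179.6 322.  194.7]
sc [321.1 174.9 319.  189.5]
sc [342.1 211.  316.2 206.4]
sc [369.8 208.4 356.3 205.5]
sc [361.6 198.7 364.8 184.4]
```

The module's edges sit in the same wrist-image rows as they did in the bay (211.2 then, 211.4 now), so it hasn't slipped or pitched. In the scene view the module and the lens agree laterally to about 1 mm. Handing in.

```bash
python3 - <<'E'
from h import *
o=robot.get_obs(); print(o["time"],o["tool_pos"],o["width"],np.abs(o["joint_velocities"]).max())
print(robot.close_job())
E
```

```text
18.6333 [0.6068162  0.13059714 0.22383796] 0.055454918291018764 0.0025723953672781626
the job is handed in; nothing more can be done
None
```

I pressed the proud lid home, lifted that module out and handed the job in at 18.6 s with the gripper holding it in front of the inspection camera. It was the module at about (0.504, -0.118), nearest the transformer.

**Lid:** It slid about 6.3 mm, then stopped hard at 20 N with no further movement. The images show no gap left. The top of the lid now looks dark, and I take that to be the box's inner core showing through. I did not confirm its height to better than about 1 mm.

**Show pose:** By the reported arm pose and my lens estimate, the socket face is 120 mm in front of the lens, centred, and tilted to match (20.5° down, yaw -8.9°). The opening reads 55.5 mm and the measured load of 2–3 N is about the module's weight. The wrist view shows no slip or tilt since the grasp.

**Checks that disagreed:**
- **Fingertips:** they came out about 22 mm behind the reported tool point, not 14 mm ahead. I found this by contact and both camera views, and allowed for it.
- **Hand-eye matrix:** the one in my very first shot differed by about 1.5 mm from all later ones. I used the later ones.
- **Lens tilt:** edge lines and triangulated housing corners gave about 20–21°, while the lens outline suggested 25–27°. I trusted the edges.
- **Lens position:** the scene and wrist cameras differed by about 2 mm sideways and 2–3 mm vertically, so I took a middle value.
- **Neighbours:** the middle one read within 1 mm of its starting position. I checked the other only by eye.

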